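# Dry stroke of the washed sauce pump

## Robot

A 6-joint arm with a two-finger parallel gripper is mounted at the origin on the work surface. World frame = base frame: x ahead of the robot, y to its left, z up, the work surface at z = 0. Lengths are in m, angles in rad, forces in N, time in s.
With the tool pointing down it reaches from about 0.4 to 0.825 m from the base axis. Payload 7 kg.
Tool frame: the origin (TCP) lies on the centre line of the jaws, within the pads' length; the fingertips stand 11 mm ahead of it and the grasp point (between the pads) lies 8 mm behind it; z points along the fingers, y is the direction in which the jaws open and shut (so a half turn about z gives the same grasp; the last joint's range is limited). The gripper opens to 85 mm and grips with 20 to 120 N. Pads are 22 mm wide; open, the fingers measure 114 mm over their backs; the gripper's body (76 mm by 85 mm) begins 54 mm behind the grasp point. The pads swing forward as they close: fully open they stand 13 mm farther back than shut.
Start: joints at [1.421, 0.359, 0.012, 0, -1.224, -0.288], TCP at [0.286, 0.611, 0.242] pointing down, gripper open.
Joint ranges: [-3.07, 3.07], [-1.43, 2.12], [-1.02, 1.25], [-3.03, 1.67], [-3.05, -0], [-3.03, 3.03]. Speed limits (rad/s): [2.39, 2.39, 3.01, 3.14, 3.14, 3.14].

## Interface

Orientations are given as a unit quaternion [w, x, y, z].
In Python, from station import sensors, snapshot, bot, nets gives the robot as it stands.
- The arm moves only by the shell command python3 -m pendant 'ROWS' [FORCE]. ROWS is JSON, a list of rows, each a list of 5 numbers: the shift along the tool's x, y, z in cm, then the turn about the tool's z in degrees, then the closure, from 0 (fully open) to 1 (shut). In form: [[tx, ty, tz, yaw, hand], ...]. A call has 1 to 10 rows; each row is the pose to reach, as a shift and turn from the pose measured when the call began, along the tool's axes at that moment; what a row does not reach only later rows make up. A row lasts 1/8 s, in which the tool goes at most 62.5 mm and 10.7 degrees, less where a joint would pass 70% of its speed; a pose out of reach is approached as far as the arm can. A call with a gripper value outside its range is refused whole. The fingers move at their own pace and stop on an object; FORCE is the grip in N (left out, the last holds). Time passes only in rows, so rows that repeat a pose let the fingers close. It gives the time, the measured TCP pose, the force and the opening at its end, in the units of the state.
- sensors.read_state(): the state, without advancing time (a new reading comes with each control period).
- snapshot(name): name is "scene" or "top" or "wrist"; returns a dict with "img" (480x640x3 uint8, blue, green, red), "intrinsics" (3x3 intrinsics, pixels), "R" (3x3) and "t" (3): a world point X has camera coordinates R X + t. Camera axes: x right, y down, z forward; pixel columns grow to the right and rows downward; lengths in m; the calibration is good to about 2 mm. The wrist camera is an equidistant fisheye: a pixel r from the principal point sees the ray r / f radians off the axis. A picture is of the moment at which its call begins. There is no depth.
- bot.hand_in(): hands the job in, once; it reports no verdict.
Trained networks look in a picture, given as the dict that the camera call returned (one of the last four; its "shot" number tells which), for a name from the list of things; names that differ only in an ending like _2 or _b are one class to them, and where a whole thing is asked for, a point or a joint stands for the part that bears it (a point fixed in the world has none). Each returns a list of dicts, best first, with "confidence" (0 to 1); they miss things now and then, are a little off and sometimes report something else, mostly with a low value. They report only what shows in the picture. A call takes as long as a camera call. They do not tell look-alikes from the thing itself.
- nets.boxes_of(thing, picture): "position" ([x, y, z] in m, in world coordinates, good to about 4 mm: the middle of the surface that is visible of it).
The state is a dict: "time": time; "joints": joint angles; "joint_velocities": joint speeds; "tau": joint torques, N m; "tcp_pos": TCP position; "ee_rot": TCP orientation; "ft_force": force on the tool from outside, world axes, zero at the start; "wrist_torque": the same for the moment, N m; "grip_width": finger opening in m.
Only numpy, scipy, OpenCV 4.12 (cv2) and the standard library are available. Lean on these libraries where they do the work, as an engineer would, in place of code of your own. Each camera call takes 0.05 s, during which the arm holds its last target.

## Task

The stainless sauce pump under the teak shelf has been washed and reassembled, and needs a dry test stroke with a jar under its spout to catch the last drips. Get the empty glass jar out from the middle of the stack of tins, stand it upright on the table under the pump's spout, and only then give the pump a full stroke: press the knob all the way down until it is held firmly against its stop, without ramming it, and let it come fully up again. The small tin must end up standing squarely on the big tin, which stays where it is, and the mug, salt pot, bottle, mill and the tools on the shelf are left where they are.

Things in the scene. Friction and masses are not known exactly. Their poses are not given: they have to be found in the camera images.
- shelf: free-standing slatted teak shelf, 160 deep (its x) by 480 wide (its y); slat undersides 348 above the table, tops 366. Origin: on the table under the middle of the shelf. Its front edge is at x = -80 of this frame and faces its -x side, the robot's side. Legs at y = +-215 (22 wide), x from -44 to 78; cross rail under the slats there, underside 326. Fixed.
- pump: stainless round sauce pump under the shelf, yaw as the shelf, axis 20 behind the shelf's front edge; canister 96 across, black lid 101 across, top 152 high, gland 29 across up to 172. Gooseneck spout (tube 12, highest point 178) runs to its -x side and turns down. Origin: on the table, on the axis. Fixed. The shelf hangs over the knob: reach it from the -x side with the tool leaning 35 to 45 degrees, pointing forward and down.
- spout_tip (a point): centre of the spout's open end (15 across), 135 above the table, 95 from the pump's axis on its -x side; 55 above the rim of a jar standing there, so a hand pointing straight down round the jar would hit the spout: bring the jar in from the -x side with a leaning tool.
- plunger (a joint): travel of the pump's black knob, m: 0 = fully up, grows straight down. Spring: 3.6 N at 0 plus 0.18 N per mm; damping 15 N s/m; it comes up by itself when let go. Travel ends rigidly where the knob_underside meets the brass stop_nut on the stem below it, after 24 to 38 mm: the nut is screwed to another height each time and its setting is not read out; feel for it.
- knob_top (a point): centre of the flat top of the knob (black plastic, 42 across, flat top 34 across, 18 thick); 234 above the table when up. Moves with the knob.
- jar: empty clear glass jar, open, 62 across up to 64 high, then a 56 wide neck, 80 high in all, mouth 50 inside, about 0.18 kg. Origin: centre of its underside, z up. Starts between the two tins.
- top_tin: small round tin, bare metal with yellow lid, 62 across, 36 high, about 0.15 kg. Origin: centre of its underside, z up. Starts on the jar's rim.
- base_tin: big round tin, bare metal with green lid, 72 across, 50 high, about 0.4 kg, on the table under the jar. Origin: centre of its underside, z up. (A fixed aluminium tray box with a lid, 75 high, stands by the left edge of the table, beyond y = 510.)
- mug: blue enamel mug, 80 across, 85 high, handle at its +y side; origin: centre of its underside. Bystander.
- salt_pot: round light-wood salt pot with lid knob, 66 across, 66 high; origin: centre of its underside. Bystander.
- bottle: amber sauce bottle, 60 across, 185 high, standing under the shelf; origin: centre of its underside. Bystander.
- mill: dark wooden pepper mill, 52 across, 150 high, standing under the shelf; origin: centre of its underside. Bystander.
- tongs: stainless tongs, 250 long (along their y), lying on the shelf; origin: middle, underside. Bystander.
- baste_brush: red silicone basting brush, 240 long (along its y), lying on the shelf; origin near the middle, underside. Bystander.
- lighter: long black plastic lighter, 210 long (along its y), lying on the shelf; origin near the middle, underside. Bystander.
Not all that is in view belongs to the job. Leave any turquoise or yellow look-alike of the jar alone.

How it is judged:
By the outcome, as a careful person would: the job done as asked, in the order asked, and still so for the second after the job is handed in, with the robot touching nothing.
It also fails if it takes over 72 s, if anything falls off the work surface, if the arm or the gripper's body presses on something with over 40 N, if the wrist force passes 120 N, or if a joint passes its speed limit or range.

## Working session

There is one attempt and no reset: what is moved stays moved. The work goes in short steps, Python scripts to look and compute and a shell command to move; the robot and the scene stay as the last step left them, time stands still between calls to the robot, and variables do not carry over. Pictures are saved under pics/ and viewed, and the job is handed in when it is done.

```bash
ls; mkdir -p pics
python3 - <<'E'
from station import sensors, snapshot, bot, nets
import cv2,json
print(sensors.read_state())
for n in ["scene","top","wrist"]:
    s=snapshot(n); cv2.imwrite(f"pics/a_{n}.png",s["img"]); print(n,s["intrinsics"],s["R"],s["t"])
    if n!="wrist":
        for th in ["shelf","pump","spout_tip","knob_top","plunger","jar","top_tin","base_tin","mug","salt_pot","bottle","mill"]:
            try: print(th,[( [round(float(v),3) for v in d["position"]],round(d["confidence"],2)) for d in nets.boxes_of(th,s)][:3])
            except Exception as e: print(th,e)
E
```

```text
pics
{'time': 0.0, 'joints': array([ 1.42109867e+00,  3.59339052e-01,  1.10715133e-02, -3.35131587e-04,
       -1.22407800e+00, -2.88078657e-01]), 'joint_velocities': array([-1.04256428e-05, -3.94063196e-04, -7.50897683e-06, -1.65943107e-03,
       -1.16427059e-03,  5.23838956e-04]), 'tau': array([ 3.85807380e-04, -5.83318448e+01,  2.93417966e+01,  6.93696544e+00,
       -6.00319632e-03,  2.83044244e-06]), 'tcp_pos': array([0.2859964 , 0.61091986, 0.2414028 ]), 'ee_rot': array([ 7.83644826e-04,  9.76126786e-01, -2.17200075e-01, -1.03620696e-04]), 'ft_force': array([-1.07466969, -0.69018052, -0.14295564]), 'wrist_torque': array([ 0.03449859, -0.00302429, -0.04020193]), 'grip_width': 0.08498844385551338}
scene [[557.37473907   0.         315.79262099]
 [  0.         557.37473907 229.17801789]
 [  0.           0.           1.        ]] [[-0.97054302 -0.24083779 -0.00658896]
 [-0.2039395   0.83579432 -0.50976126]
 [ 0.12827679 -0.49340148 -0.86029067]] [0.53267158 0.25224225 1.19077865]
shelf [([0.757, 0.156, 0.364], 0.62)]
pump [([0.693, 0.065, 0.15], 0.65), ([0.759, 0.151, 0.378], 0.65
[... 1116 characters left out ...]
]
plunger [([0.699, 0.047, 0.236], 0.64)]
jar [([0.394, -0.145, 0.004], 0.85), ([0.58, -0.263, 0.031], 0.76), ([0.307, -0.241, 0.022], 0.67)]
top_tin [([0.445, -0.265, 0.169], 0.64)]
base_tin [([0.444, -0.24, 0.053], 0.68)]
mug [([0.469, 0.296, 0.028], 0.96)]
salt_pot [([0.575, -0.361, 0.048], 0.84)]
bottle [([0.736, 0.19, 0.079], 0.58)]
mill [([0.757, -0.08, 0.04], 0.86)]
wrist [[371.64829954   0.         316.80891849]
 [  0.         371.64829954 234.47124239]
 [  0.           0.           1.        ]] [[-4.23633469e-01 -9.05833662e-01 -2.47010560e-04]
 [-8.74046537e-01  4.08695871e-01  2.62698184e-01]
 [-2.37859905e-01  1.11503641e-01 -9.64878025e-01]] [ 0.67523122 -0.03479572  0.37929462]
```

View pics/a_scene.png

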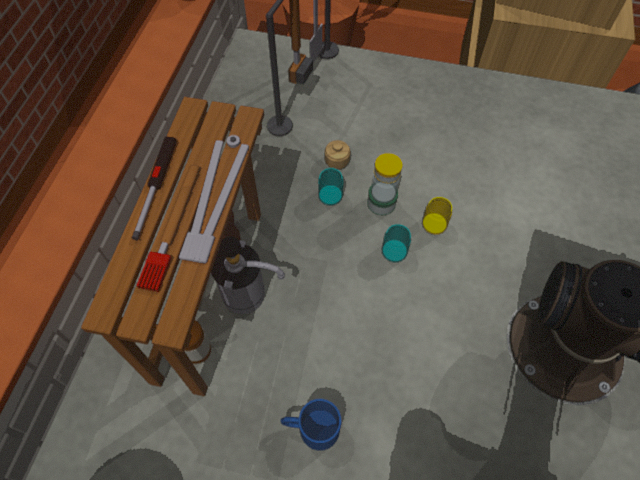

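View pics/a_top.png

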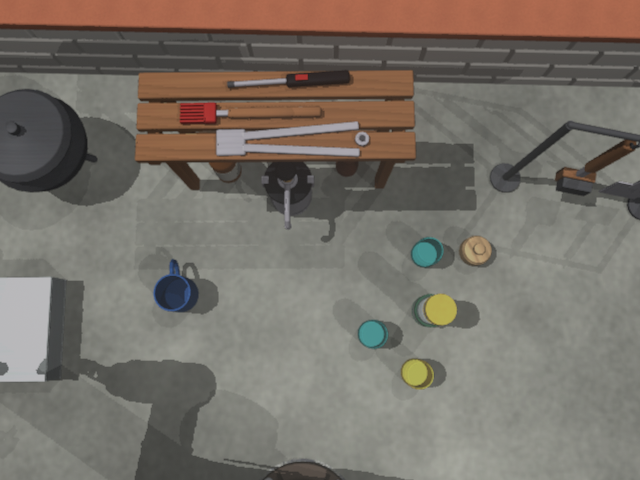

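View pics/a_wrist.png

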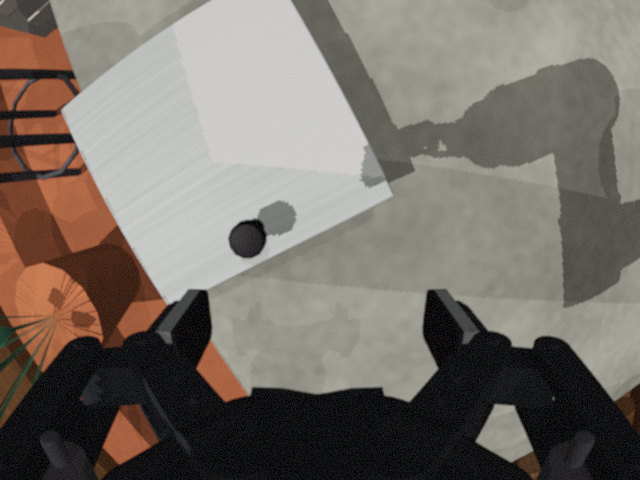

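```bash
cat > h.py <<'E'
import numpy as np, cv2
from station import sensors, snapshot, bot, nets
def proj(s,X):
    X=np.atleast_2d(X); c=X@np.array(s["R"]).T+np.array(s["t"]); p=c@np.array(s["intrinsics"]).T
    return p[:,:2]/p[:,2:]
def onz(s,uv,z):
    K=np.array(s["intrinsics"]);R=np.array(s["R"]);t=np.array(s["t"])
    d=R.T@np.linalg.inv(K)@np.array([uv[0],uv[1],1.]); C=-R.T@t
    return C+d*(z-C[2])/d[2]
def circ(x,y,z,r,n=48):
    a=np.linspace(0,2*np.pi,n); return np.c_[x+r*np.cos(a),y+r*np.sin(a),0*a+z]
def draw(im,s,cs,col=(0,0,255),k=3):
    p=(proj(s,cs)*k).astype(np.int32); cv2.polylines(im,[p],False,col,1)
def crop(s,u0,v0,u1,v1,k=3,over=(),name="x"):
    im=cv2.resize(s["img"],None,fx=k,fy=k,interpolation=cv2.INTER_CUBIC)
    cols=[(0,0,255),(255,0,255),(255,255,0),(0,255,0),(255,0,0)]
    for i,c in enumerate(over): draw(im,s,c,cols[i%5],k)
    cv2.imwrite("pics/"+name+".png",im[v0*k:v1*k,u0*k:u1*k])
def blob(s,hsvlo,hsvhi,box):
    u0,v0,u1,v1=box
    h=cv2.cvtColor(s["img"][v0:v1,u0:u1],cv2.COLOR_BGR2HSV)
    m=cv2.inRange(h,hsvlo,hsvhi)
    n,l,st,c=cv2.connectedComponentsWithStats(m)
    i=1+np.argmax(st[1:,4]); 
    cs,_=cv2.findContours((l==i).astype(np.uint8),cv2.RETR_EXTERNAL,cv2.CHAIN_APPROX_NONE)
    e=cv2.fitEllipse(max(cs,key=len)); 
    return (e[0][0]+u0,e[0][1]+v0),e[1],st[i,4]
def st():
    s=sensors.read_state()
    q=s["ee_rot"]; from scipy.spatial.transform import Rotation as Ro
    M=Ro.from_quat([q[1],q[2],q[3],q[0]]).as_matrix()
    return s,M
def rep():
    s,M=st(); np.set_printoptions(precision=4,suppress=True)
    print("t",round(s["time"],2),"tcp",s["tcp_pos"],"w",round(s["grip_width"],4),"F",s["ft_force"].round(1))
    print("j",s["joints"]); print("x",M[:,0],"y",M[:,1],"z",M[:,2])
E
python3 - <<'E'
from h import *
T=snapshot("top");S=snapshot("scene")
for s,b in ((T,(415,285,470,335)),(S,(365,145,410,180))):
    c,e,a=blob(s,(20,120,90),(35,255,255),b); print(c,e,a,onz(s,c,0.166))
c,e,a=blob(T,(20,120,90),(35,255,255),(415,285,470,335)); p=onz(T,c,.166)
ov=[circ(p[0],p[1],.166,.031),circ(p[0],p[1],.130,.031),circ(.445,-.24,.05,.036),circ(.445,-.24,.0,.036),circ(.445,-.24,.114,.031)]
crop(T,330,220,510,400,4,ov,"b_top"); crop(S,290,110,470,280,4,ov,"b_scene")
rep()
E
```

```text
(440.3310127258301, 309.1131362915039) (29.866254806518555, 30.893224716186523) 767 [ 0.44593692 -0.26409721  0.166     ]
(388.1381072998047, 164.78518295288086) (23.631418228149414, 26.93474769592285) 535 [ 0.44760707 -0.26199705  0.166     ]
t 1.45 tcp [0.2862 0.6113 0.2423] w 0.0854 F [ 0.3 -0.2 -0. ]
j [ 1.4211  0.3586  0.0119  0.     -1.2241 -0.2881]
x [ 0.9057 -0.424  -0.    ] y [-0.424  -0.9057 -0.0001] z [ 0.      0.0001 -1.    ]
```

View pics/b_top.png

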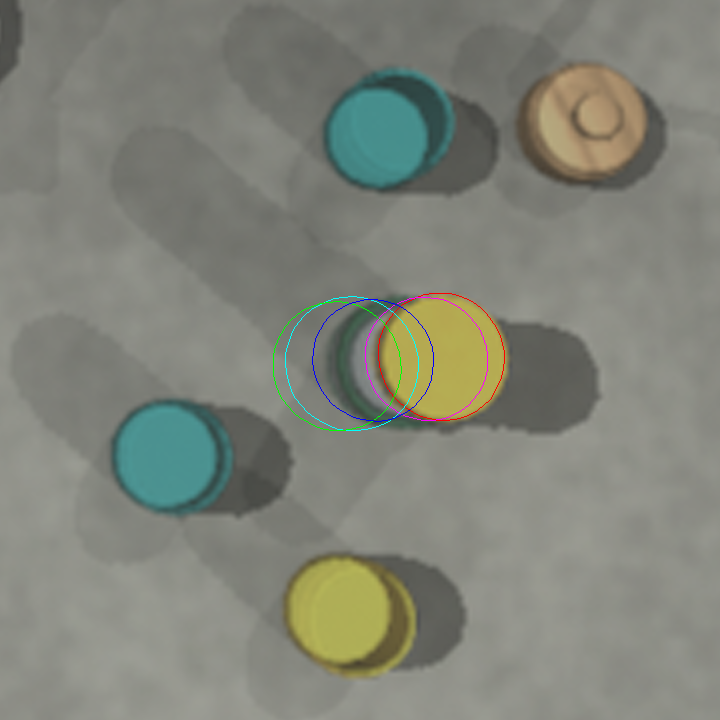

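View pics/b_scene.png

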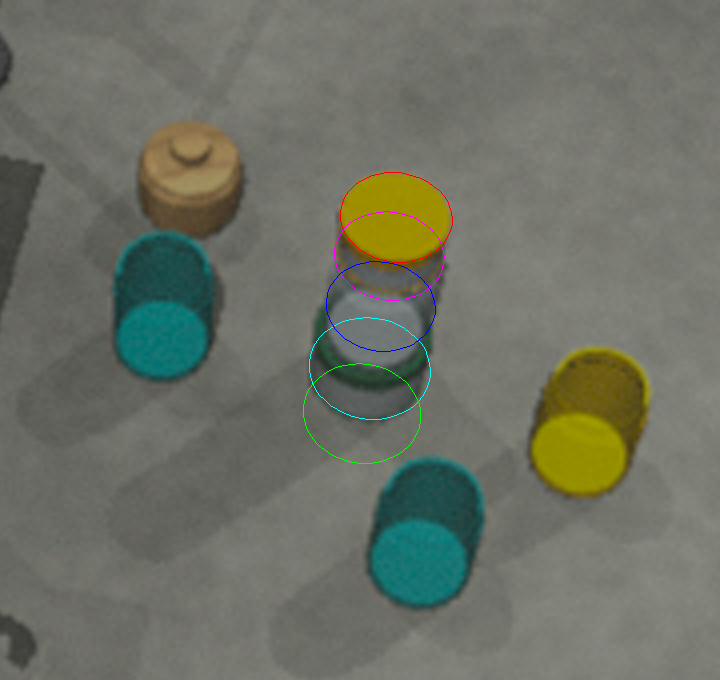

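Run:
```python
from h import *
T=snapshot("top");S=snapshot("scene")
x,y=.447,-.262
ov=[circ(x,y+-.001,.166,.031),circ(x,y,.130,.031),circ(x,y,.05,.036),circ(x,y,.0,.036),circ(x,y,.114,.031)]
crop(T,400,260,500,360,7,ov,"c_top"); crop(S,340,130,440,230,7,ov,"c_scene")
crop(T,120,50,440,310,2,[],"c_pt"); crop(S,190,210,330,330,5,[],"c_ps")
```

```text
(no output)
```

View pics/c_top.png

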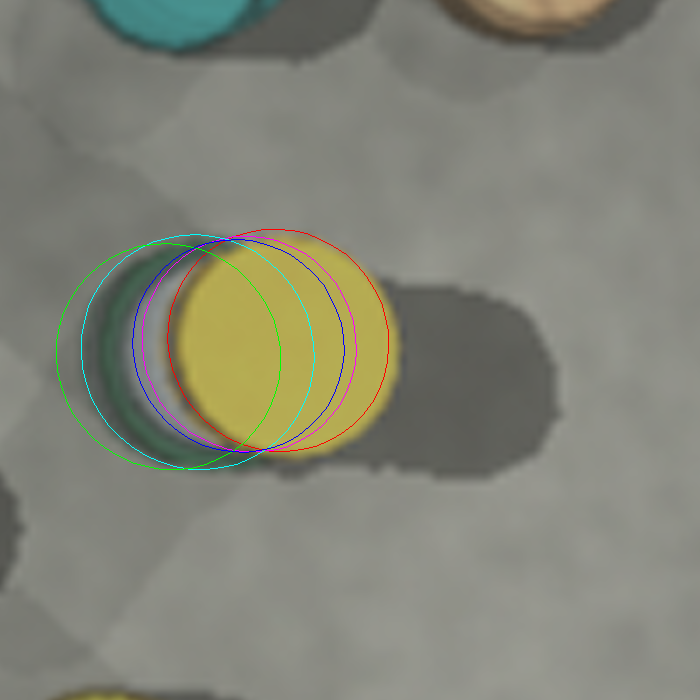

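View pics/c_scene.png

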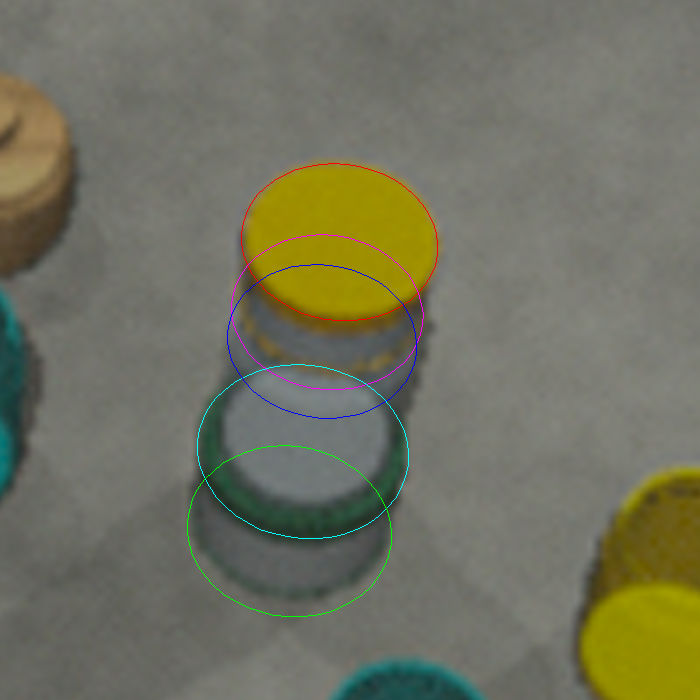

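View pics/c_pt.png

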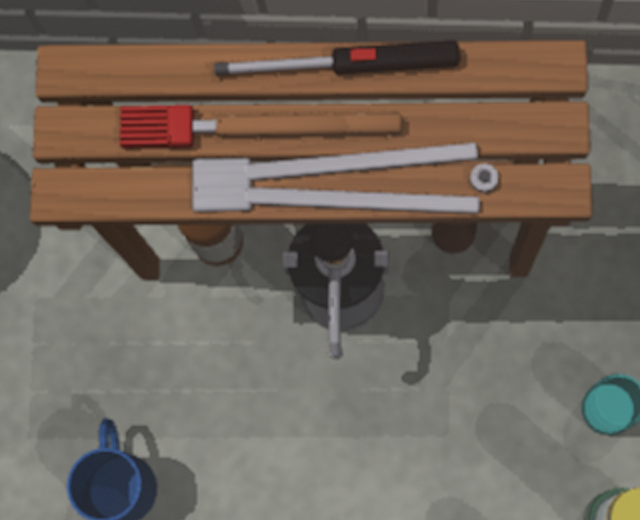

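View pics/c_ps.png

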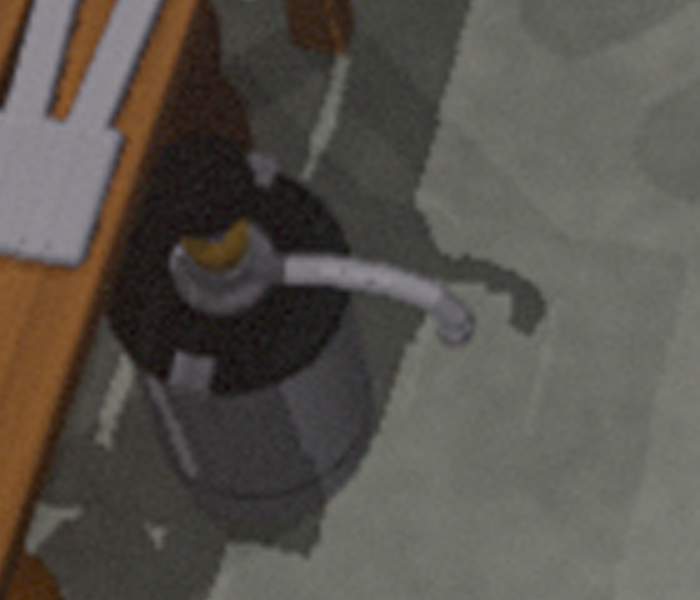

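Run:
```python
from h import *
T=snapshot("top");S=snapshot("scene")
a,b=onz(T,(136.5,158.5),.366),onz(T,(414.5,158.5),.366); print(a,b,np.linalg.norm(a-b)); d=a-b; yaw=np.arctan2(-d[0],d[1]); print("yaw",yaw)
c=(a+b)/2; ex=np.array([np.cos(yaw),np.sin(yaw),0]); ey=np.array([-ex[1],ex[0],0])
org=c+.08*ex; print("shelf org",org)
print("spout",onz(T,(287,226.5),.135),onz(S,(280.5,276.5),.137))
# fit pump on lid circle & spout via overlay
px,py=.70,.048
A=np.array([px,py,0]); sp=A-.095*ex
ov=[circ(px,py,.152,.0505),circ(px,py,0,.048),circ(sp[0],sp[1],.135,.0075),circ(px,py,.172,.0145),circ(px,py,.234,.017)]
print(A,sp)
crop(T,240,140,340,240,6,ov,"d_t"); crop(S,190,210,330,330,5,ov,"d_s")
```

```text
[0.67815578 0.29156246 0.366     ] [ 0.69061817 -0.18053933  0.366     ] 0.47226624460650746
yaw 0.026391541411845357
shelf org [0.76435911 0.05762264 0.366     ]
spout [0.60783798 0.04532002 0.135     ] [0.61030265 0.04534552 0.137     ]
[0.7   0.048 0.   ] [0.60503308 0.04549309 0.        ]
```

View pics/d_t.png

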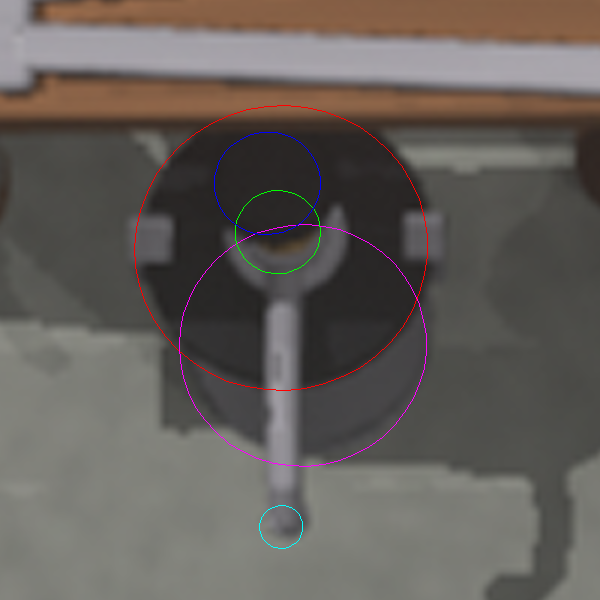

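View pics/d_s.png

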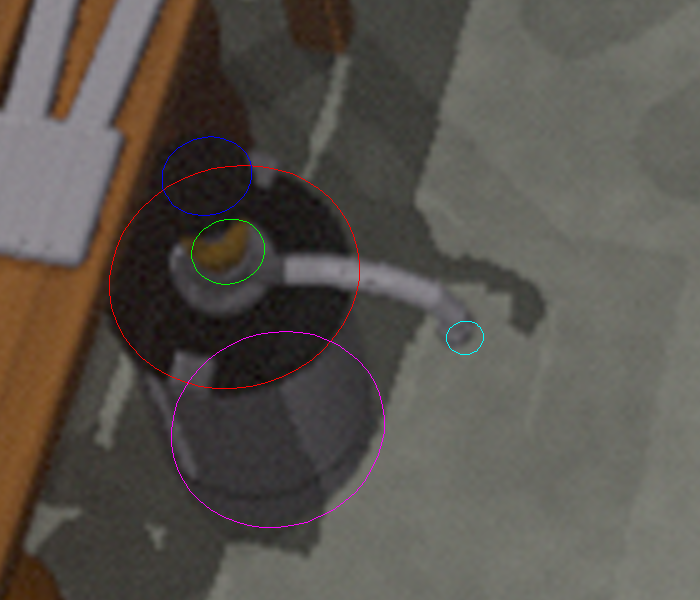

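```bash
python3 -m pendant '[[16,16,0,0,0],[33.5,33,0,0,0],[33.5,33,0,0,0],[33.5,33,0,0,0],[33.5,33,0,0,0],[33.5,33,0,0,0],[33.5,33,0,0,0],[33.5,33,0,0,0],[33.5,33,0,0,0]]'; python3 -c "
from h import *
rep()
s,M=st(); print(M.T@(np.array([.446,-.2635,.235])-s['tcp_pos'])*100)"
```

```text
time: 2.78
tcp_pos: [0.4501, 0.1685, 0.2426]
ee_rot: [-0.0, 0.976, -0.219, 0.0]
ft_force: [0.1, 0.0, 0.8]
grip_width: 0.0853
t 2.77 tcp [0.4501 0.1685 0.2426] w 0.0853 F [0.1 0.  0.8]
j [ 0.7687  0.0332 -0.4014  0.0001 -1.1357  0.361 ]
x [ 0.9043 -0.4269  0.0002] y [-0.4269 -0.9043 -0.0004] z [ 0.0004  0.0003 -1.    ]
[18.0665 39.2399  0.7456]
```

```bash
python3 -m pendant '[[9,20,0,5,0],[18,39.2,0.5,5,0],[18,39.2,0.5,5,0],[18,39.2,0.5,5,0],[18,39.2,0.5,5,0],[18,39.2,0.5,5,0],[18,39.2,0.5,5,0],[18,39.2,0.5,5,0],[18,39.2,0.5,5,0],[18,39.2,0.5,5,0]]'; python3 -c "
from h import *
rep()
s,M=st(); print(M.T@(np.array([.446,-.2635,.140])-s['tcp_pos'])*100)
W=snapshot('wrist');cv2.imwrite('pics/e_w.png',W['img'])
for n in ('top_tin','base_tin','jar'): print(n,[(d['position'],d['confidence']) for d in nets.boxes_of(n,W)])
print(W['R'],W['t'])
"
```

```text
time: 4.03
tcp_pos: [0.446, -0.2616, 0.2376]
ee_rot: [-0.0, 0.966, -0.26, 0.0]
ft_force: [0.4, 0.3, 0.2]
grip_width: 0.0857
t 4.03 tcp [ 0.446  -0.2616  0.2376] w 0.0857 F [0.4 0.3 0.2]
j [-0.1508  0.1008 -0.339  -0.0005 -1.1304  1.1954]
x [ 0.8646 -0.5024  0.0005] y [-0.5024 -0.8646 -0.0007] z [ 0.0008  0.0004 -1.    ]
[0.091  0.1723 9.761 ]
top_tin [([0.4482, -0.268, 0.1646], 0.92)]
base_tin [([0.4719, -0.2804, 0.0473], 0.82)]
jar [([0.3888, -0.1456, 0.0495], 0.88), ([0.579, -0.258, 0.039], 0.81), ([0.471, -0.2825, 0.1107], 0.75), ([0.3172, -0.2399, 0.0526], 0.75)]
[[-0.5021 -0.8648 -0.001 ]
 [-0.8347  0.4843  0.2622]
 [-0.2263  0.1325 -0.965 ]] [-0.0019  0.4652  0.5105]
```

View pics/e_w.png

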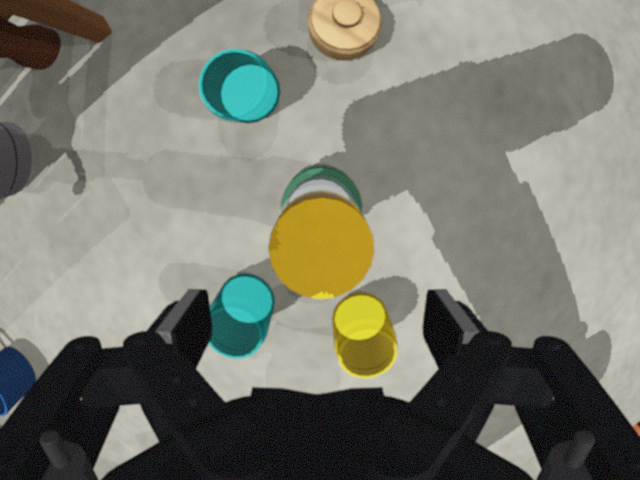

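```bash
cat >> h.py <<'E'
def wonz(s,uv,z):
    K=np.array(s["intrinsics"]);R=np.array(s["R"]);t=np.array(s["t"])
    d=np.array([(uv[0]-K[0,2])/K[0,0],(uv[1]-K[1,2])/K[1,1]]); th=np.linalg.norm(d)
    v=np.r_[np.sin(th)*d/max(th,1e-9),np.cos(th)]; v=R.T@v; C=-R.T@t
    return C+v*(z-C[2])/v[2]
def wproj(s,X):
    K=np.array(s["intrinsics"]);c=np.atleast_2d(X)@np.array(s["R"]).T+np.array(s["t"])
    r=np.linalg.norm(c[:,:2],axis=1); th=np.arctan2(r,c[:,2]); 
    return np.c_[K[0,2]+K[0,0]*th*c[:,0]/r, K[1,2]+K[1,1]*th*c[:,1]/r]
def wover(s,cs,name,k=1,box=None):
    im=cv2.resize(s["img"],None,fx=k,fy=k,interpolation=cv2.INTER_CUBIC)
    cols=[(0,0,255),(255,0,255),(255,255,0),(0,255,0),(255,0,0)]
    for i,c in enumerate(cs): cv2.polylines(im,[(wproj(s,c)*k).astype(np.int32)],False,cols[i%5],1)
    if box: im=im[box[1]*k:box[3]*k,box[0]*k:box[2]*k]
    cv2.imwrite("pics/"+name+".png",im)
E
python3 -c "
from h import *
W=snapshot('wrist')
b=blob(W,(15,120,90),(35,255,255),(260,180,385,300)); print(b)
p=wonz(W,b[0],.166); print(p)
# contour points -> z plane circle fit
wover(W,[circ(.446,-.2635,.166,.031),circ(.446,-.2635,.05,.036),circ(.444,-.2645,.05,.036)],'f_w',4,(240,140,400,310))
"
```

```text
((320.3634567260742, 246.80602264404297), (102.24549102783203, 103.57012176513672), np.int32(8460))
[ 0.44740126 -0.26484414  0.166     ]
```

View pics/f_w.png

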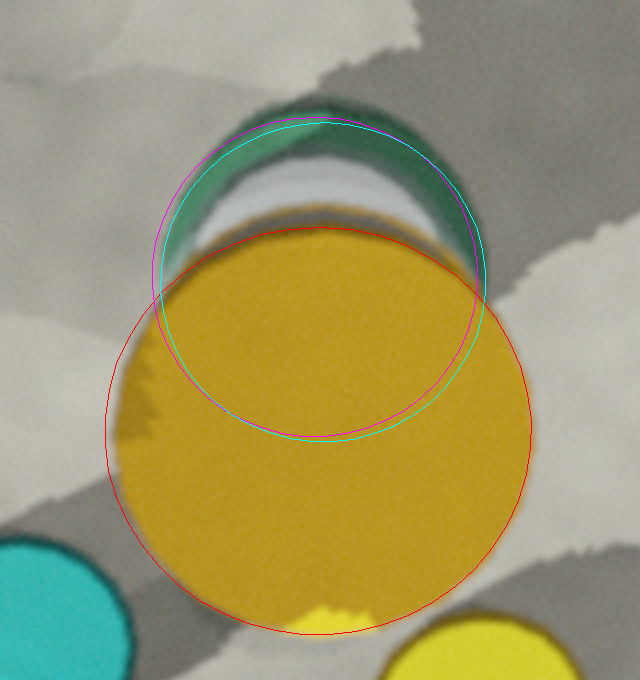

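```bash
python3 -m pendant '[[0.2,0.2,3,0,0],[0.2,0.2,6,0,0],[0.2,0.2,8.5,0,0],[0.2,0.2,9.7,0,0],[0.2,0.2,9.7,0,0],[0.2,0.2,9.7,0,0.3],[0.2,0.2,9.7,0,0.6],[0.2,0.2,9.7,0,0.6],[0.2,0.2,9.7,0,0.6]]' 25; python3 -c "
from h import *
rep()
W=snapshot('wrist');cv2.imwrite('pics/g_w.png',W['img'])"
```

```text
time: 5.4
tcp_pos: [0.4474, -0.265, 0.1419]
ee_rot: [-0.0, 0.966, -0.26, 0.001]
ft_force: [-1.4, 0.7, 5.7]
grip_width: 0.0615
t 5.4 tcp [ 0.4474 -0.265   0.1419] w 0.0615 F [-1.4  0.7  5.7]
j [-0.1571  0.1949 -0.4667  0.     -0.9063  1.2014]
x [ 0.8646 -0.5025  0.0027] y [-0.5025 -0.8646 -0.001 ] z [ 0.0029 -0.0005 -1.    ]
```

View pics/g_w.png

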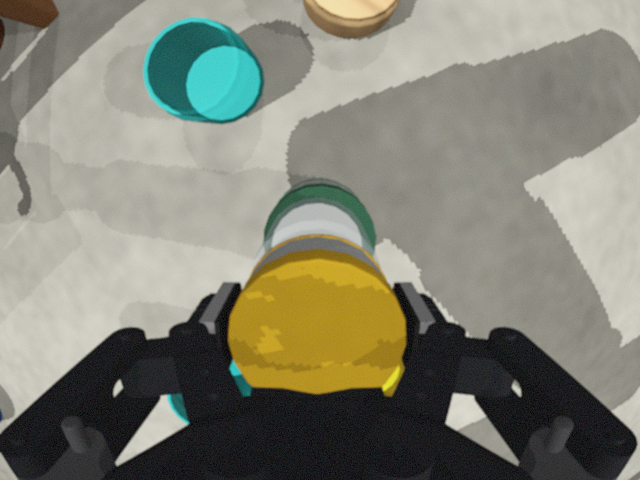

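```bash
python3 -m pendant '[[0,0,-2,0,0.6],[0,0,-6,0,0.6],[-0.3,-7,-6,0,0.6],[-0.5,-13,-6,0,0.6],[-0.5,-15.3,-3,0,0.6],[-0.5,-15.3,2,0,0.6],[-0.5,-15.3,8,0,0.6],[-0.5,-15.3,11,0,0.6],[-0.5,-15.3,11,0,0.6],[-0.5,-15.3,11,0,0.6]]'; python3 -c "
from h import *
rep()
T=snapshot('top');S=snapshot('scene');crop(T,330,200,510,380,4,[],'h_top'); crop(S,290,110,470,280,4,[],'h_scene')"
```

```text
time: 6.7
tcp_pos: [0.5212, -0.1303, 0.0332]
ee_rot: [-0.0, 0.966, -0.26, 0.002]
ft_force: [-0.2, -0.7, -0.9]
grip_width: 0.0612
t 6.7 tcp [ 0.5212 -0.1303  0.0332] w 0.0612 F [-0.2 -0.7 -0.9]
j [ 0.1209  0.3649 -0.5432  0.0018 -0.6584  0.9224]
x [ 0.8647 -0.5022  0.0041] y [-0.5022 -0.8647 -0.0017] z [ 0.0044 -0.0006 -1.    ]
```

View pics/h_scene.png

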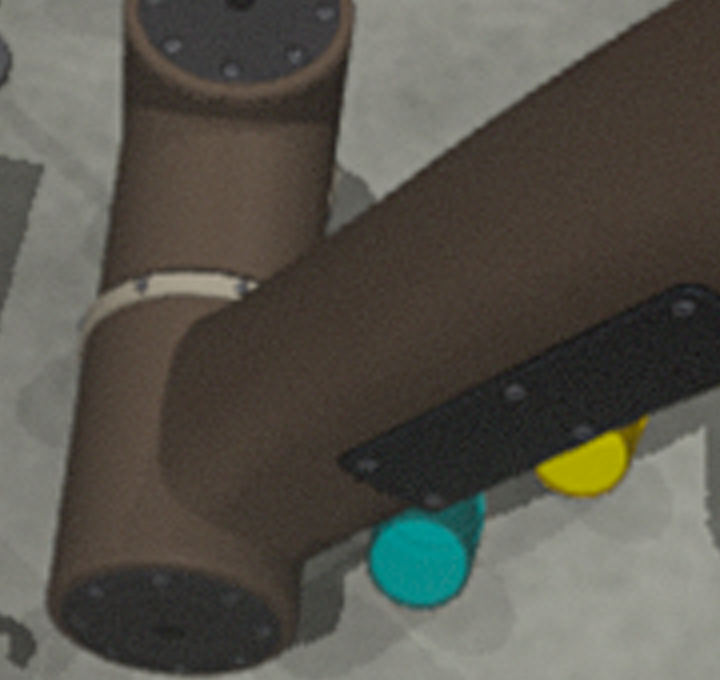

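View pics/h_top.png

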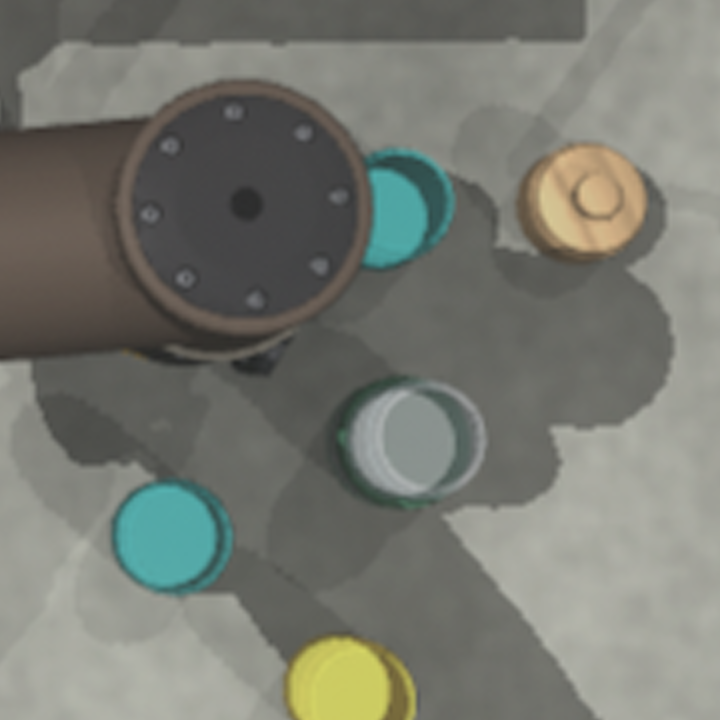

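```bash
python3 -m pendant '[[0,0,1.2,0,0.6],[0,0,1.8,0,0.6],[0,0,2.0,0,0.6],[0,0,2.1,0,0.6],[0,0,2.1,0,0.6]]'; python3 -c "
from h import *
rep()"
```

```text
time: 7.42
tcp_pos: [0.5217, -0.1303, 0.0128]
ee_rot: [-0.001, 0.966, -0.26, 0.003]
ft_force: [-0.2, 0.1, -2.3]
grip_width: 0.0617
t 7.42 tcp [ 0.5217 -0.1303  0.0128] w 0.0617 F [-0.2  0.1 -2.3]
j [ 0.1208  0.3968 -0.5594  0.0018 -0.6087  0.9222]
x [ 0.8647 -0.5023  0.0053] y [-0.5023 -0.8647 -0.0027] z [ 0.006  -0.0003 -1.    ]
```

```bash
python3 -m pendant '[[0,0,0.1,0,0.6],[0,0,0.1,0,0.6],[0,0,0.1,0,0.2],[0,0,0.1,0,0],[0,0,-2,0,0],[0,0,-8,0,0],[0,0,-14,0,0],[0,0,-19,0,0],[0,7,-20,0,0],[0.5,15,-20,0,0]]'; python3 -c "
from h import *
rep()"; python3 -m pendant '[[0,0,0,0,0],[0,0,0,0,0]]'; python3 -c "
from h import *
rep()
W=snapshot('wrist');S=snapshot('scene')
cv2.imwrite('pics/i_w.png',W['img']); crop(S,290,110,470,280,4,[],'i_scene')
for n in ('top_tin','base_tin','jar'): print(n,[(d['position'],d['confidence']) for d in nets.boxes_of(n,W)])
"
```

```text
time: 8.68
tcp_pos: [0.4612, -0.24, 0.2137]
ee_rot: [-0.001, 0.966, -0.259, 0.004]
ft_force: [1.1, -0.6, -0.7]
grip_width: 0.0856
t 8.68 tcp [ 0.4612 -0.24    0.2137] w 0.0856 F [ 1.1 -0.6 -0.7]
j [-0.1022  0.1198 -0.3747 -0.0003 -1.0672  1.1494]
x [ 0.8659 -0.5001  0.0082] y [-0.5001 -0.866  -0.004 ] z [ 0.0091 -0.0007 -1.    ]
time: 8.93
tcp_pos: [0.4611, -0.2403, 0.2139]
ee_rot: [-0.001, 0.966, -0.26, 0.005]
ft_force: [-0.8, 0.1, -0.1]
grip_width: 0.0861
t 8.93 tcp [ 0.4611 -0.2403  0.2139] w 0.0861 F [-0.8  0.1 -0.1]
j [-0.1029  0.1195 -0.3747 -0.0003 -1.067   1.1488]
x [ 0.8653 -0.5013  0.0087] y [-0.5012 -0.8653 -0.0042] z [ 0.0097 -0.0007 -1.    ]
top_tin [([0.5178, -0.1399, 0.0344], 0.67)]
base_tin [([0.4768, -0.2737, 0.0469], 0.88)]
jar [([0.324, -0.2454, 0.0527], 0.89), ([0.4367, -0.268, 0.0961], 0.88), ([0.3929, -0.1418, 0.053], 0.79), ([0.5797, -0.2588, 0.0289], 0.56), ([0.5739, -0.3618, 0.0515], 0.22)]
```

View pics/i_w.png

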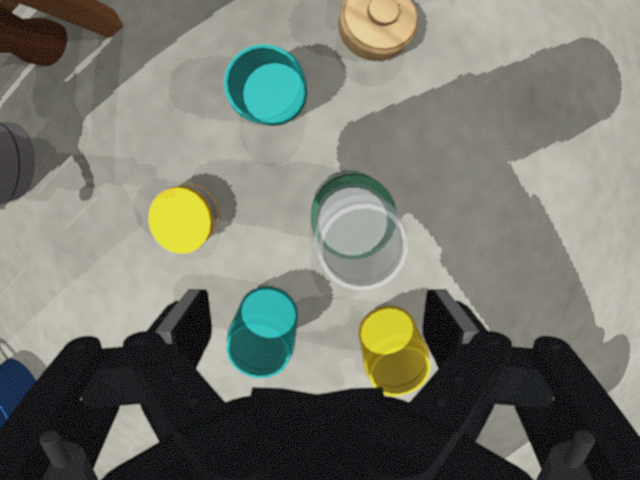

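View pics/i_scene.png

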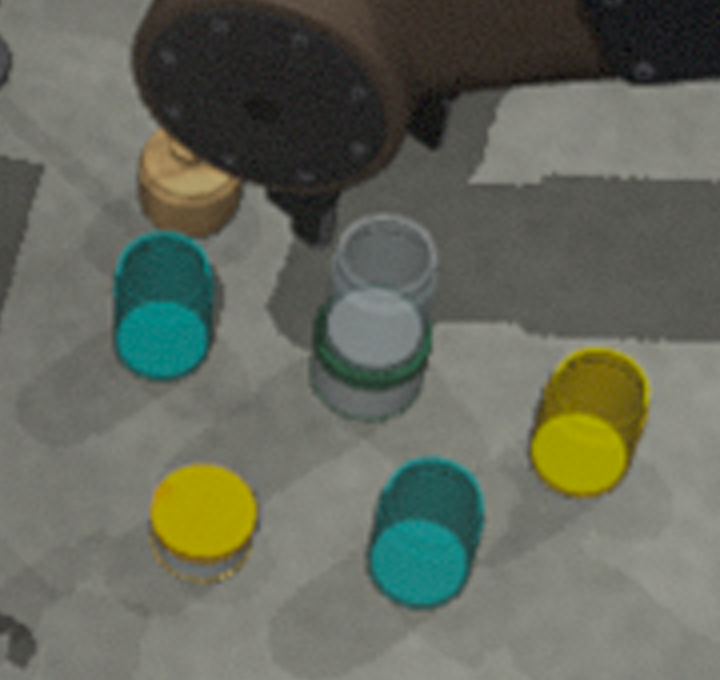

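```bash
python3 -c "
from h import *
W=snapshot('wrist')
print(wonz(W,(361,245.5),.130), wonz(W,(355,222),.052), wonz(W,(180,219.5),.036))
x,y=.4475,-.2645
wover(W,[circ(x,y,.13,.028),circ(x,y,.05,.031),circ(x,y,.05,.036)],'j_w',4,(290,160,430,300))
s,M=st(); print(M.T@(np.array([x,y,.09])-s['tcp_pos'])*100)
"
```

```text
[ 0.44893257 -0.26245137  0.13      ] [ 0.44435466 -0.26425246  0.052     ] [ 0.52036178 -0.13006487  0.036     ]
[-0.05901802  2.94322532 12.34114311]
```

View pics/j_w.png

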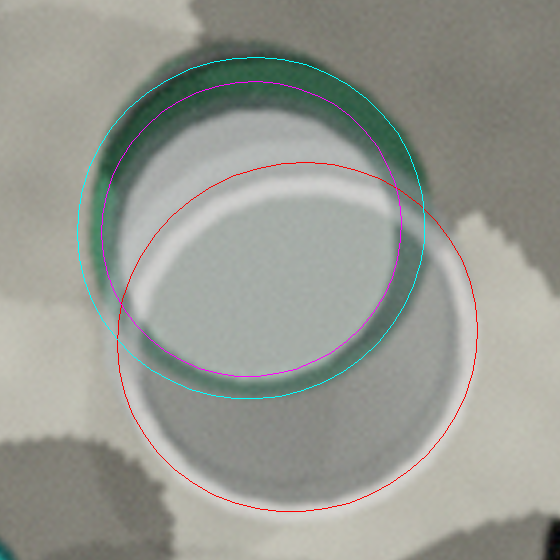

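```bash
python3 -m pendant '[[0,2.9,2,0,0],[0,2.9,6,0,0],[0,2.9,10,0,0],[0,2.9,12.4,0,0],[0,2.9,12.9,0,0],[0,2.9,12.9,0,0],[0,2.9,12.9,0,0.3],[0,2.9,12.9,0,0.6],[0,2.9,12.9,0,0.6],[0,2.9,12.9,0,0.6]]' 25; python3 -c "
from h import *
rep()
W=snapshot('wrist');cv2.imwrite('pics/k_w.png',W['img'])
s,M=st(); print(M.T@(np.array([.5,.03,.2])-s['tcp_pos'])*100)"
```

```text
time: 10.48
tcp_pos: [0.4491, -0.2646, 0.0858]
ee_rot: [-0.001, 0.966, -0.258, 0.005]
ft_force: [-1.0, 2.0, 6.3]
grip_width: 0.0612
t 10.47 tcp [ 0.4491 -0.2646  0.0858] w 0.0612 F [-1.   2.   6.3]
j [-0.156   0.2636 -0.533  -0.0008 -0.7631  1.2054]
x [ 0.8668 -0.4986  0.0101] y [-0.4986 -0.8668 -0.0044] z [ 0.011  -0.0012 -0.9999]
[-10.1657 -28.1253 -11.4015]
```

View pics/k_w.png

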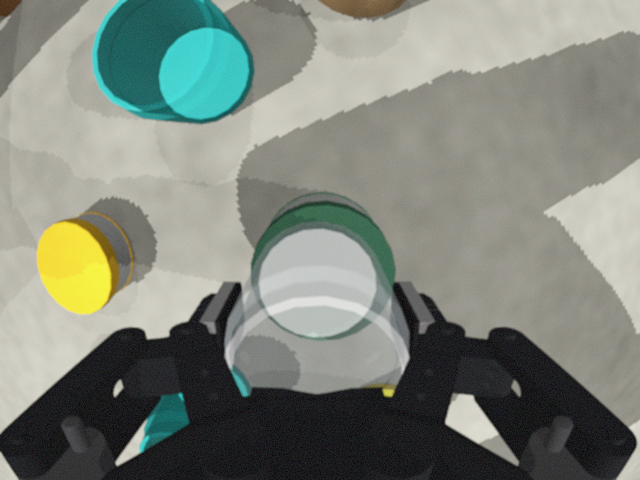

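```bash
python3 -m pendant '[[0,0,-2,0,0.6],[0,0,-6,0,0.6],[-1,-4,-9,0,0.6],[-3,-9,-9,0,0.6],[-6,-15,-9,0,0.6],[-8,-21,-9,0,0.6],[-10,-26,-9,0,0.6],[-10.2,-28,-9,0,0.6],[-10.2,-28,-9,0,0.6]]'; python3 -c "
from h import *
rep()
s,M=st(); print(M.T@(np.array([.5,.03,.037])-s['tcp_pos'])*100)"
```

```text
time: 11.65
tcp_pos: [0.4996, 0.0302, 0.1761]
ee_rot: [-0.001, 0.966, -0.257, 0.006]
ft_force: [-0.3, -0.7, -1.7]
grip_width: 0.0611
t 11.65 tcp [0.4996 0.0302 0.1761] w 0.0611 F [-0.3 -0.7 -1.7]
j [ 0.4581  0.1209 -0.4713  0.0071 -0.969   0.5888]
x [ 0.8678 -0.4968  0.0102] y [-0.4968 -0.8679 -0.0047] z [ 0.0112 -0.001  -0.9999]
[-0.1005  0.0604 13.905 ]
```

```bash
python3 -m pendant '[[-0.1,0,5,0,0.6],[-0.1,0,10,0,0.6],[-0.1,0,13,0,0.6],[-0.1,0,13.7,0,0.6],[-0.1,0,13.9,0,0.6],[-0.1,0,13.9,0,0.6],[-0.1,0,13.9,0,0.3],[-0.1,0,13.9,0,0],[-0.1,0,13.9,0,0]]'; python3 -c "
from h import *
rep()"
```

```text
time: 12.78
tcp_pos: [0.5007, 0.0308, 0.0376]
ee_rot: [-0.001, 0.966, -0.257, 0.006]
ft_force: [-1.4, 0.3, 0.8]
grip_width: 0.0851
t 12.78 tcp [0.5007 0.0308 0.0376] w 0.0851 F [-1.4  0.3  0.8]
j [ 0.4583  0.3081 -0.6283  0.0101 -0.6238  0.5847]
x [ 0.8679 -0.4965  0.0109] y [-0.4965 -0.868  -0.0055] z [ 0.0122 -0.0006 -0.9999]
```

```bash
python3 -m pendant '[[0,0,-5,0,0],[0,0,-11,0,0],[0,0,-16,0,0],[3,4,-16,0,0],[6,9,-16,0,0],[9,12.5,-16,0,0],[9.6,13,-16,0,0],[9.6,13,-16,0,0]]'; python3 -c "
from h import *
rep()
s,M=st(); print(M.T@(np.array([.5205,-.130,.0125])-s['tcp_pos'])*100)
S=snapshot('top');W=snapshot('wrist');wover(W,[circ(.5205,-.13,.036,.031)],'l_w'); 
b=blob(W,(15,120,90),(35,255,255),(230,160,420,330)); print(b, wonz(W,b[0],.036)); cv2.imwrite('pics/l_t.png',S['img'])"
```

```text
time: 13.78
tcp_pos: [0.5174, -0.13, 0.1977]
ee_rot: [-0.001, 0.966, -0.258, 0.006]
ft_force: [-0.3, 0.9, 0.1]
grip_width: 0.0855
t 13.78 tcp [ 0.5174 -0.13    0.1977] w 0.0855 F [-0.3  0.9  0.1]
j [ 0.1231  0.1545 -0.3735  0.0023 -1.0309  0.9255]
x [ 0.8673 -0.4978  0.0106] y [-0.4977 -0.8673 -0.0055] z [ 0.0119 -0.0005 -0.9999]
[ 0.0719 -0.049  18.5266]
((316.20523834228516, 214.4687843322754), (73.80773162841797, 74.95845031738281), np.int32(4445)) [ 0.5216 -0.13    0.036 ]
```

View pics/l_w.png

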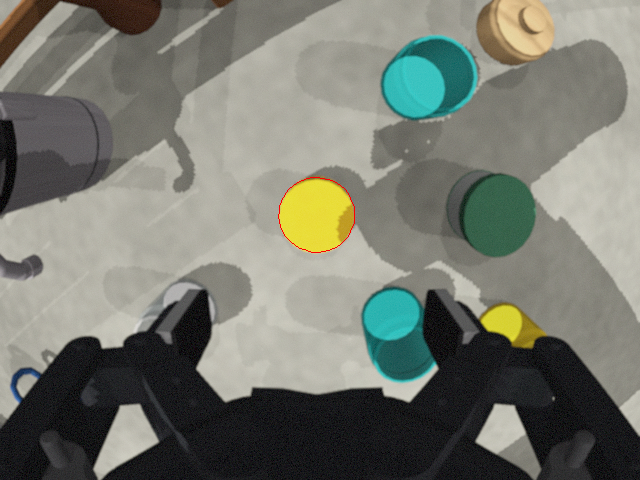

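View pics/l_t.png

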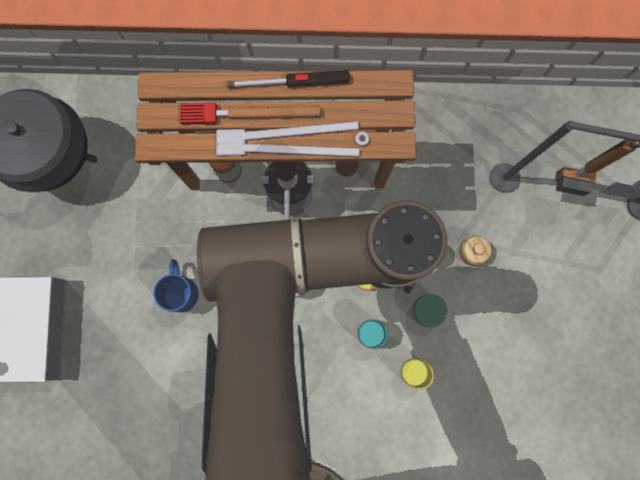

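```bash
python3 -m pendant '[[0.1,0,5,0,0],[0.1,0,10,0,0],[0.1,0,15,0,0],[0.1,0,17.5,0,0],[0.1,0,18.4,0,0],[0.1,0,18.5,0,0],[0.1,0,18.5,0,0.3],[0.1,0,18.5,0,0.6],[0.1,0,18.5,0,0.6],[0.1,0,18.5,0,0.6]]' 25; python3 -c "
from h import *
rep()
T=snapshot('top')
b=blob(T,(50,50,20),(90,255,120),(408,290,455,335)); p=onz(T,b[0],.05); print(b,p)
crop(T,400,270,470,340,8,[circ(p[0],p[1],.05,.036),circ(.4475,-.2665,.05,.036)],'m_t')
S=snapshot('scene')
crop(S,340,130,440,230,7,[circ(p[0],p[1],.05,.036),circ(.4475,-.2665,.05,.036)],'m_s')
s,M=st(); print(M.T@(np.array([p[0],p[1],.0])-s['tcp_pos'])*100)
"
```

```text
time: 15.12
tcp_pos: [0.5214, -0.1293, 0.0143]
ee_rot: [-0.002, 0.967, -0.257, 0.007]
ft_force: [-1.2, 2.9, 7.7]
grip_width: 0.0615
t 15.12 tcp [ 0.5214 -0.1293  0.0143] w 0.0615 F [-1.2  2.9  7.7]
j [ 0.1234  0.3902 -0.5671  0.0035 -0.5991  0.9256]
x [ 0.8683 -0.4959  0.0128] y [-0.4958 -0.8684 -0.0071] z [ 0.0146 -0.0002 -0.9999]
((430.3954257965088, 310.28041076660156), (31.253305435180664, 32.88884353637695), np.int32(840)) [ 0.4471 -0.2667  0.05  ]
[ 0.3382 15.6219  1.3204]
```

View pics/m_t.png

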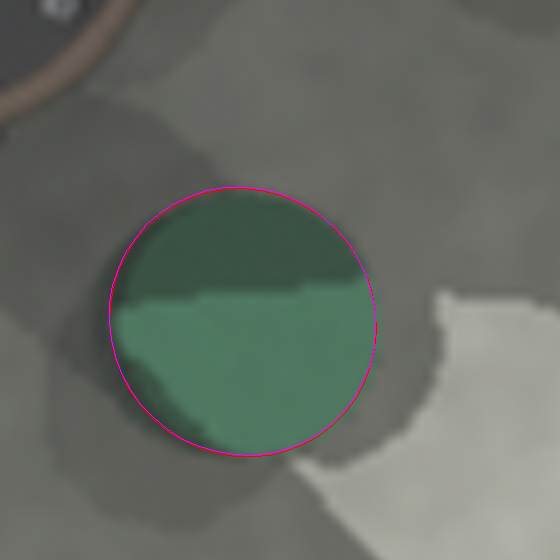

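View pics/m_s.png

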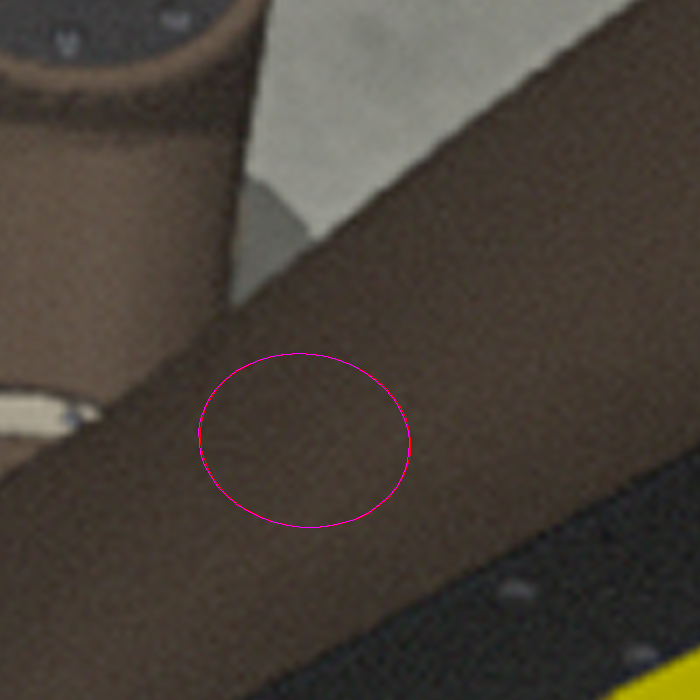

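```bash
python3 -m pendant '[[0,0,-4,0,0.6],[0,0,-9,0,0.6],[0,5,-10,0,0.6],[0.3,11,-10,0,0.6],[0.3,15.4,-10,0,0.6],[0.3,15.5,-10,0,0.6],[0.3,15.5,-10,0,0.6]]'; python3 -c "
from h import *
rep()
s,M=st(); print(M.T@(np.array([.447,-.2662,.0652])-s['tcp_pos'])*100)
W=snapshot('wrist');wover(W,[circ(.447,-.2665,.05,.036)],'n_w')"
```

```text
time: 16.1
tcp_pos: [0.4457, -0.2656, 0.1136]
ee_rot: [-0.002, 0.966, -0.257, 0.007]
ft_force: [-0.1, 0.6, -1.2]
grip_width: 0.0615
t 16.1 tcp [ 0.4457 -0.2656  0.1136] w 0.0615 F [-0.1  0.6 -1.2]
j [-0.1604  0.2213 -0.5096 -0.003  -0.8247  1.2132]
x [ 0.8677 -0.4969  0.0135] y [-0.4968 -0.8678 -0.0074] z [ 0.0154 -0.0003 -0.9999]
[0.0805 0.0217 4.8379]
```

View pics/n_w.png

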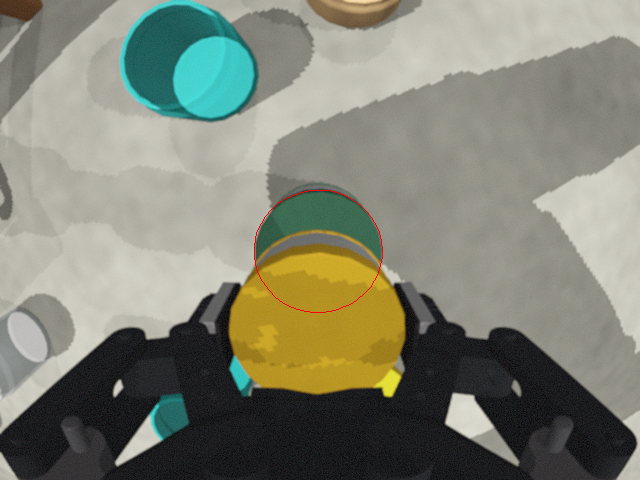

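```bash
python3 -m pendant '[[0.1,0,2,0,0.6],[0.1,0,4,0,0.6],[0.1,0,4.7,0,0.6],[0.1,0,4.85,0,0.6],[0.1,0,4.9,0,0.6],[0.1,0,4.9,0,0.6],[0.1,0,4.9,0,0.3],[0.1,0,4.9,0,0],[0.1,0,4.9,0,0]]'; python3 -c "
from h import *
rep()"; python3 -m pendant '[[0,0,-3,0,0],[0,0,-8,0,0],[0,0,-14,0,0],[0,-4,-18,0,0],[0,-4,-18,0,0],[0,-4,-18,0,0]]'; python3 -c "
from h import *
rep()
W=snapshot('wrist');wover(W,[circ(.447,-.2665,.086,.031),circ(.447,-.2665,.05,.036)],'o_w')"
```

```text
time: 17.27
tcp_pos: [0.4478, -0.2658, 0.0648]
ee_rot: [-0.002, 0.966, -0.257, 0.008]
ft_force: [0.0, 0.1, 0.1]
grip_width: 0.0854
t 17.27 tcp [ 0.4478 -0.2658  0.0648] w 0.0854 F [0.  0.1 0.1]
j [-0.16    0.2909 -0.557  -0.0032 -0.7072  1.2143]
x [ 0.8682 -0.496   0.0139] y [-0.4959 -0.8683 -0.0075] z [ 0.0158 -0.0004 -0.9999]
time: 18.02
tcp_pos: [0.4644, -0.2307, 0.2447]
ee_rot: [-0.002, 0.967, -0.256, 0.008]
ft_force: [-0.8, 0.6, -0.3]
grip_width: 0.0851
t 18.02 tcp [ 0.4644 -0.2307  0.2447] w 0.0851 F [-0.8  0.6 -0.3]
j [-0.0831  0.0898 -0.3343 -0.0015 -1.1312  1.1361]
x [ 0.8685 -0.4955  0.0135] y [-0.4955 -0.8686 -0.0078] z [ 0.0156  0.0001 -0.9999]
```

View pics/o_w.png

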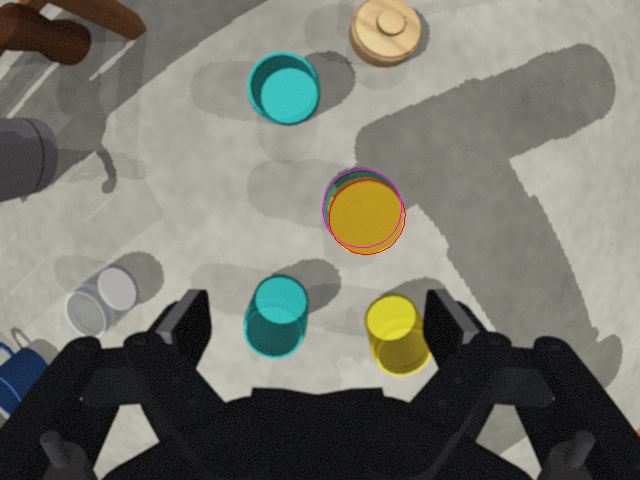

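```bash
python3 -m pendant '[[-1.5,-3,-5,-10,0],[-3.4,-7.2,-11,-20,0],[-3.4,-7.2,-17,-30,0],[-3.4,-7.2,-23,-34.5,0],[-3.4,-7.2,-25,-34.5,0],[-3.4,-7.2,-25,-34.5,0]]'; python3 -c "
from h import *
rep()"
```

```text
time: 18.82
tcp_pos: [0.4671, -0.152, 0.4949]
ee_rot: [0.0, 0.999, 0.041, 0.008]
ft_force: [0.3, -0.1, -1.4]
grip_width: 0.0853
t 18.82 tcp [ 0.4671 -0.152   0.4949] w 0.0853 F [ 0.3 -0.1 -1.4]
j [ 0.0876 -0.0228  0.0995  0.0014 -1.6777  1.5657]
x [0.9965 0.0823 0.0155] y [ 0.0823 -0.9966  0.0013] z [ 0.0156 -0.0001 -0.9999]
```

```bash
python3 -m pendant '[[0,0,-6,0,0],[0,0,-12,0,0],[0,0,-18,0,0],[0,0,-24,0,0],[0,0,-30,0,0],[0,0,-36,0,0],[0,0,-42,0,0]]'; python3 -c "
from h import *
rep()"
```

```text
time: 19.7
tcp_pos: [0.4347, -0.1416, 0.8107]
ee_rot: [0.01, 0.999, 0.041, 0.016]
ft_force: [0.8, 1.0, -0.6]
grip_width: 0.0852
t 19.7 tcp [ 0.4347 -0.1416  0.8107] w 0.0852 F [ 0.8  1.  -0.6]
j [ 0.138   0.2564  1.2469  0.0407 -2.5308  1.5485]
x [0.9961 0.0822 0.0313] y [ 0.0816 -0.9964  0.0216] z [ 0.033  -0.019  -0.9993]
```

Run:
```python
from h import *
T=snapshot("top"); R=T["R"];t=T["t"];K=T["intrinsics"]
C=-R.T@t; print(C)
for v in (75,80,25):
    p=onz(T,(430,v),0); print(v,p)
d=onz(T,(430,25),0)-C; b=onz(T,(430,76),0)
print("wall coping height", (C+d*(b[0]-C[0])/d[0])[2])
```

```text
[ 0.40395868 -0.02645378  1.3117806 ]
75 [ 1.01065733e+00 -2.77229366e-01 -2.22044605e-16]
80 [ 0.99790473 -0.27718574  0.        ]
25 [ 1.14028681e+00 -2.77672792e-01 -2.22044605e-16]
wall coping height 0.235486208854373
```

```bash
python3 -m pendant '[[5,0,4,0,0],[10,0,8,0,0],[16,0,12,0,0],[22,0,16,0,0],[28,0,20,0,0],[34,0,20,0,0],[40,0,20,0,0],[46,0,20,0,0]]'; python3 -c "
from h import *
rep()"
```

```text
time: 20.75
tcp_pos: [0.7995, -0.1045, 0.5752]
ee_rot: [0.017, 0.998, 0.041, 0.039]
ft_force: [-1.1, 0.1, 0.4]
grip_width: 0.0859
t 20.75 tcp [ 0.7995 -0.1045  0.5752] w 0.0859 F [-1.1  0.1  0.4]
j [ 0.1284  0.6635  1.2489  0.0456 -2.0799  1.5477]
x [0.9936 0.0826 0.0774] y [ 0.08   -0.9961  0.0363] z [ 0.0801 -0.0298 -0.9963]
```

```bash
python3 -m pendant '[[6,0,0,0,0],[12,0,0,0,0],[25,0,0,0,0],[40,0,0,0,0],[60,0,0,0,0],[60,0,0,0,0]]'; python3 -c "
from h import *
rep()"
```

```text
time: 21.5
tcp_pos: [0.9161, -0.0671, 0.464]
ee_rot: [0.023, 0.997, 0.041, 0.064]
ft_force: [0.5, -0.4, -0.3]
grip_width: 0.0852
t 21.5 tcp [ 0.9161 -0.0671  0.464 ] w 0.0852 F [ 0.5 -0.4 -0.3]
j [ 0.1611  0.8091  1.2502  0.0632 -1.8891  1.5152]
x [0.9884 0.0844 0.1261] y [ 0.0786 -0.9956  0.0501] z [ 0.1298 -0.0396 -0.9907]
```

```bash
for i in 1; do python3 -m pendant '[[20,0,-15,0,0],[20,0,-15,0,0]]'; done; python3 -c "
from h import *
rep()"; python3 -m pendant '[[30,0,-25,0,0],[30,0,-25,0,0]]';  python3 -c "
from h import *
rep()"
```

```text
time: 21.75
tcp_pos: [0.9215, -0.0528, 0.4903]
ee_rot: [0.029, 0.994, 0.041, 0.092]
ft_force: [-0.4, -0.9, 0.4]
grip_width: 0.0854
t 21.75 tcp [ 0.9215 -0.0528  0.4903] w 0.0854 F [-0.4 -0.9  0.4]
j [ 0.1848  0.7874  1.2516  0.0868 -1.8593  1.5004]
x [0.9797 0.0868 0.1809] y [ 0.0762 -0.995   0.065 ] z [ 0.1856 -0.0499 -0.9814]
time: 22.0
tcp_pos: [0.921, -0.0384, 0.5236]
ee_rot: [0.034, 0.991, 0.041, 0.121]
ft_force: [0.1, 0.3, -0.4]
grip_width: 0.0852
t 22.0 tcp [ 0.921  -0.0384  0.5236] w 0.0852 F [ 0.1  0.3 -0.4]
j [ 0.2099  0.7576  1.2516  0.1115 -1.8355  1.4853]
x [0.9675 0.0898 0.2363] y [ 0.0732 -0.9943  0.078 ] z [ 0.2419 -0.0582 -0.9686]
```

```bash
python3 -m pendant '[[30,10,-25,0,0],[30,10,-25,0,0]]';  python3 -c "
from h import *
rep()"
```

```text
time: 22.25
tcp_pos: [0.9186, -0.0532, 0.5561]
ee_rot: [0.04, 0.987, 0.041, 0.148]
ft_force: [-0.5, -0.4, 1.0]
grip_width: 0.0855
t 22.25 tcp [ 0.9186 -0.0532  0.5561] w 0.0855 F [-0.5 -0.4  1. ]
j [ 0.2011  0.7278  1.2516  0.1294 -1.81    1.5013]
x [0.9526 0.0928 0.2896] y [ 0.0689 -0.9934  0.0918] z [ 0.2962 -0.0676 -0.9527]
```

```bash
python3 -m pendant '[[30,-40,-15,0,0],[30,-40,-15,0,0]]';  python3 -c "
from h import *
rep()"
```

```text
time: 22.5
tcp_pos: [0.9267, 0.0467, 0.5642]
ee_rot: [0.042, 0.984, 0.04, 0.166]
ft_force: [-0.1, 0.1, -0.5]
grip_width: 0.0857
t 22.5 tcp [0.9267 0.0467 0.5642] w 0.0857 F [-0.1  0.1 -0.5]
j [ 0.3243  0.7323  1.2512  0.1765 -1.7872  1.3919]
x [0.9418 0.0926 0.3231] y [ 0.0646 -0.9932  0.0965] z [ 0.3298 -0.07   -0.9414]
```

```bash
for i in 1; do python3 -m pendant '[[35,0,-30,0,0],[35,0,-30,0,0]]'; done;  python3 -c "
from h import *
rep()"; python3 -m pendant '[[35,10,-20,0,0],[35,10,-20,0,0]]';  python3 -c "
from h import *
rep()"; python3 -m pendant '[[35,10,-10,0,0],[35,10,-10,0,0]]';  python3 -c "
from h import *
rep()"
```

```text
time: 22.75
tcp_pos: [0.9171, 0.0549, 0.6033]
ee_rot: [0.045, 0.979, 0.04, 0.193]
ft_force: [-1.5, -0.6, 0.3]
grip_width: 0.0853
t 22.75 tcp [0.9171 0.0549 0.6033] w 0.0853 F [-1.5 -0.6  0.3]
j [ 0.3465  0.6974  1.2516  0.2043 -1.7727  1.383 ]
x [0.9221 0.0962 0.3747] y [ 0.0611 -0.9927  0.1044] z [ 0.382  -0.0734 -0.9213]
time: 23.0
tcp_pos: [0.9209, 0.0339, 0.6305]
ee_rot: [0.049, 0.973, 0.04, 0.222]
ft_force: [-0.2, 0.4, -0.4]
grip_width: 0.0853
t 23.0 tcp [0.9209 0.0339 0.6305] w 0.0853 F [-0.2  0.4 -0.4]
j [ 0.3282  0.6757  1.2513  0.2187 -1.7354  1.405 ]
x [0.8987 0.0988 0.4273] y [ 0.0553 -0.9921  0.113 ] z [ 0.4351 -0.0779 -0.897 ]
time: 23.25
tcp_pos: [0.9398, 0.0131, 0.6412]
ee_rot: [0.053, 0.966, 0.039, 0.249]
ft_force: [0.2, -0.3, -0.4]
grip_width: 0.0858
t 23.25 tcp [0.9398 0.0131 0.6412] w 0.0858 F [ 0.2 -0.3 -0.4]
j [ 0.3034  0.6761  1.2508  0.228  -1.6761  1.4265]
x [0.8729 0.1019 0.4772] y [ 0.0488 -0.9913  0.1224] z [ 0.4855 -0.0836 -0.8703]
```

```bash
for i in 1 2 3; do python3 -m pendant '[[35,5,-5,0,0],[35,5,-5,0,0]]' >/dev/null;  python3 -c "
from h import *
rep()"; done
```

```text
t 23.5 tcp [0.965  0.0082 0.6449] w 0.0855 F [ 0.2  0.4 -0.5]
j [ 0.2958  0.6885  1.2504  0.2436 -1.6087  1.4304]
x [0.8445 0.1059 0.525 ] y [ 0.0422 -0.9904  0.1319] z [ 0.5339 -0.0892 -0.8408]
t 23.75 tcp [0.9851 0.0045 0.6542] w 0.0855 F [-0.3 -0.2 -0.4]
j [ 0.2913  0.6951  1.2504  0.2604 -1.5474  1.4325]
x [0.8133 0.111  0.5712] y [ 0.0358 -0.9893  0.1414] z [ 0.5808 -0.0946 -0.8086]
t 24.0 tcp [1.0005 0.0015 0.6692] w 0.0855 F [-0.8  0.7  0.6]
j [ 0.2889  0.6962  1.2506  0.2783 -1.4914  1.4333]
x [0.779  0.1165 0.6161] y [ 0.0288 -0.9882  0.1505] z [ 0.6264 -0.0996 -0.7731]
```

```bash
python3 -m pendant '[[-5,0,-3,10,0],[-10,0,-6,20,0],[-15,0,-8,30,0],[-20,0,-10,40,0],[-25,0,-10,50,0],[-30,0,-10,60,0],[-35,0,-10,70,0],[-38,0,-10,80,0],[-38,0,-10,90,0],[-38,0,-10,97,0]]'>/dev/null; python3 -c "
from h import *
rep()
S=snapshot('scene');T=snapshot('top');cv2.imwrite('pics/p_s.png',S['img']);cv2.imwrite('pics/p_t.png',T['img'])"
```

```text
t 25.25 tcp [ 0.6407 -0.0335  0.5126] w 0.0851 F [ 0.1 -0.8  0.2]
j [ 0.4278 -0.1581 -0.3505  0.4895 -0.8412 -0.7031]
x [-0.0708 -0.995   0.0709] y [-0.7764  0.0103 -0.6302] z [ 0.6263 -0.0996 -0.7732]
```

View pics/p_s.png

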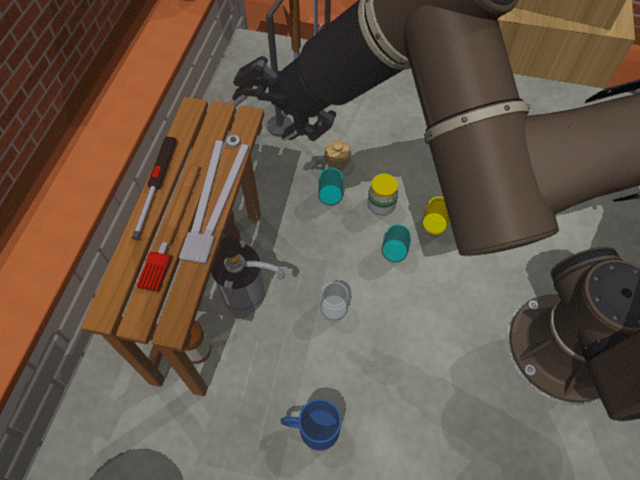

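View pics/p_t.png

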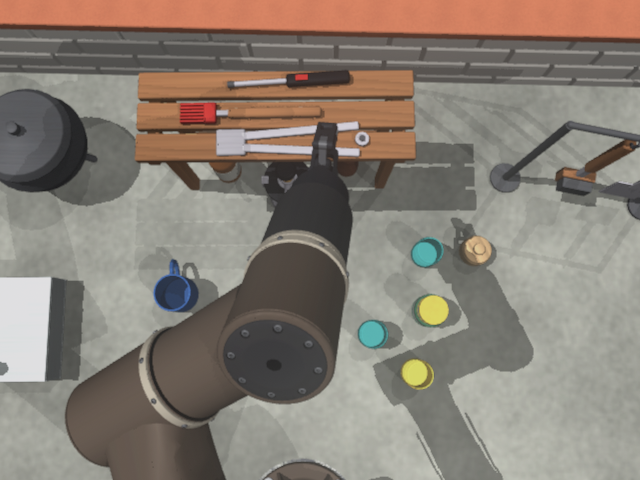

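```bash
python3 -c "
from h import *
S=snapshot('scene')
x,y=.4995,.0302
crop(S,290,260,380,340,8,[circ(x,y,.08,.028),circ(x,y,0,.031),circ(x,y,.064,.031)],'q_s')
s,M=st(); z=M[:,2]
G=np.array([x,y,.047]); P=G+z*(.008-.14)
print(P,M.T@(P-s['tcp_pos'])*100)
"
```

```text
[0.41685117 0.04336103 0.1490782 ] [-8.89780069 40.34191497 13.28006012]
```

View pics/q_s.png

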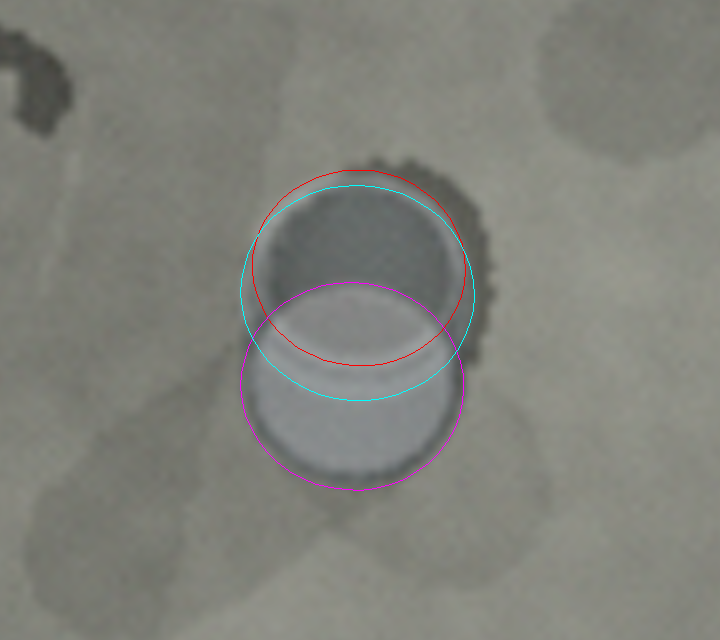

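```bash
cat > kin.py <<'E'
import numpy as np
from scipy.spatial.transform import Rotation as Ro
from scipy.optimize import least_squares
def rot(ax,a): return Ro.from_rotvec(np.array(ax)*a).as_matrix()
def fk(q,p):
    a,h,L2,L3,o3,d,Lt=p
    R=rot([0,0,1],q[0]); P=np.array([0,0,h])+R@np.array([a,d,0])
    R2=R@rot([0,1,0],q[1]); P=P+R2@np.array([0,0,L2])
    R3=R2@rot([0,1,0],-q[2]); P=P+R3@np.array([L3,0,o3])
    R4=R3@rot([1,0,0],S4*q[3]); R5=R4@rot([0,1,0],-q[4]); 
    P=P+R5@np.array([Lt,0,0])
    R6=R5@rot([1,0,0],S6*q[5])
    return P,R6
S4,S6=1,1
D=[([1.4211,.3586,.0119,0,-1.2241,-.2881],[.2862,.6113,.2423]),
([.7687,.0332,-.4014,.0001,-1.1357,.361],[.4501,.1685,.2426]),
([-.1508,.1008,-.339,-.0005,-1.1304,1.1954],[.446,-.2616,.2376]),
([.1208,.3968,-.5594,.0018,-.6087,.9222],[.5217,-.1303,.0128]),
([.0876,-.0228,.0995,.0014,-1.6777,1.5657],[.4671,-.152,.4949]),
([.138,.2564,1.2469,.0407,-2.5308,1.5485],[.4347,-.1416,.8107]),
([.1611,.8091,1.2502,.0632,-1.8891,1.5152],[.9161,-.0671,.464]),
([.3465,.6974,1.2516,.2043,-1.7727,1.383],[.9171,.0549,.6033]),
([.2889,.6962,1.2506,.2783,-1.4914,1.4333],[1.0005,.0015,.6692]),
([.4278,-.1581,-.3505,.4895,-.8412,-.7031],[.6407,-.0335,.5126])]
def fit():
    global S4
    best=None
    for s4 in (1,-1):
        S4=s4
        r=least_squares(lambda p:np.concatenate([fk(q,p)[0]-np.array(t) for q,t in D]),[.1,.4,.4,.4,0,-.19,.25])
        if best is None or r.cost<best[0]: best=(r.cost,s4,r.x,r.fun)
    S4=best[1]; return best
B=fit(); P=B[2]
E
python3 -c "
from kin import *
np.set_printoptions(precision=4,suppress=True)
print(B[0],B[1],B[2]);print(B[3].reshape(-1,3)*1000)
p,R=fk(D[-1][0],P); print(R)"
```

```text
0.003927461369145291 -1 [-0.0062  0.2437  0.5794  0.4703  0.0141 -0.1866  0.3821]
[[ -5.6466  -2.0622  15.3382]
 [  0.0316   7.2644  12.8921]
 [  4.4029   4.6376  13.0238]
 [ -0.1175   5.2944   7.1228]
 [ -0.9285   5.134   17.3923]
 [-13.3165   2.7748  12.6729]
 [-15.0407   1.3058  14.5594]
 [  5.5097  -0.8648  -7.991 ]
 [ 18.36    -2.4646 -16.7838]
 [  9.8234 -22.1087 -68.2268]]
[[ 0.6263 -0.7543  0.1971]
 [-0.0997  0.1733  0.9798]
 [-0.7732 -0.6333  0.0334]]
```

```bash
python3 - <<'E'
s=open('kin.py').read()
s=s.replace("a,h,L2,L3,o3,d,Lt=p","a,h,L2,L3,o3,d,Lt,e,g,w=p").replace("R4=R3@rot([1,0,0],S4*q[3]); R5=R4@","R4=R3@rot([1,0,0],S4*q[3]); P=P+R4@np.array([0,e,g]); R5=R4@").replace("np.array([Lt,0,0])","np.array([Lt,0,w])").replace("0,-.19,.25]","0,-.19,.25,0,0,0]")
open('kin.py','w').write(s)
E
python3 -c "
from kin import *
np.set_printoptions(precision=4,suppress=True)
print(B[0],B[1],B[2]);print(B[3].reshape(-1,3)*1000)
"
```

```text
9.668874005075284e-09 -1 [-0.0001  0.1989  0.6015  0.4636 -0.     -0.0002  0.3623 -0.1916  0.
  0.    ]
[[-0.0351  0.0112  0.0262]
 [ 0.0291 -0.0248  0.0034]
 [-0.0242  0.0016 -0.0066]
 [ 0.0258  0.0547  0.0003]
 [-0.0153 -0.0177 -0.0502]
 [ 0.0241 -0.037   0.0484]
 [-0.0151  0.0287 -0.0041]
 [-0.0208 -0.0153 -0.0119]
 [ 0.0194 -0.0352 -0.0036]
 [-0.0038  0.0254 -0.0019]]
```

```bash
cat > ik.py <<'E'
import kin, numpy as np
from kin import *
q0=D[-1][0]; Mt=np.array([[-.0708,-.995,.0709],[-.7764,.0103,-.6302],[.6263,-.0996,-.7732]]).T
for s in (1,-1):
    kin.S6=s
    R=fk(q0,P)[1]; C=R.T@Mt
    q2=D[4][0]; M4=np.array([[.9965,.0823,.0155],[.0823,-.9966,.0013],[.0156,-.0001,-.9999]]).T
    C2=fk(q2,P)[1].T@M4
    if np.abs(C-C2).max()<.02: CT=C; SS=s
kin.S6=SS
U,_,V=np.linalg.svd(CT); CT=np.round(U@V)
lo=np.array([-3.07,-1.43,-1.02,-3.03,-3.05,-3.03]);hi=np.array([3.07,2.12,1.245,1.67,0,3.03])
def pose(q):
    p,R=fk(q,P); return p,R@CT
def solve(T,M,q):
    def f(q):
        p,R=pose(q); return np.r_[(p-T)*10,Ro.from_matrix(R.T@M).as_rotvec()]
    r=least_squares(f,np.clip(q,lo+1e-3,hi-1e-3),bounds=(lo,hi)); return r.x,np.abs(r.fun).max()
def yawd(M,deg): return M@Ro.from_rotvec([0,0,np.radians(deg)]).as_matrix()
E
python3 - <<'E'
from ik import *
np.set_printoptions(precision=3,suppress=True)
print(SS,CT)
from h import st
s,M=st(); q=s["joints"]; print(pose(q)[0]-s["tcp_pos"], np.abs(pose(q)[1]-M).max())
a=np.degrees(np.arctan2(M[2,1],M[2,0]))
# y'z=-sin x2+cos y2=0
th=np.degrees(np.arctan2(M[2,1],M[2,0])); print("yaw options",th,th+180)
z=M[:,2]
for nm,k in (("a",th),("b",th+180)):
    Mk=yawd(M,k); print(nm,Mk)
    for lab,T in (("cur",s["tcp_pos"]),("pre",np.array([.4985,.029,.047])+z*(.008-.14)),("grasp",np.array([.4985,.029,.047])+z*.008),("spoutpre",np.array([.55,.04,.057])+z*.008),("spout",np.array([.609,.045,.047])+z*.008),("back",np.array([.609,.045,.047])+z*(.008-.15)),("knob",np.array([.704,.0475,.234])-z*.009),("knobpre",np.array([.704,.0475,.234])-z*.06),("knobdn",np.array([.704,.0475,.195])-z*.009)):
        best=min((solve(T,Mk,q+np.array([0,0,0,0,0,d])) for d in (0,-1.5,1.5)),key=lambda r:r[1])
        print(lab,T,best[0],round(best[1],4))
E
```

```text
-1 [[ 0.  0.  1.]
 [-1. -0.  0.]
 [ 0. -1.  0.]]
[ 0.  0. -0.] 2.220446049250313e-16
yaw options -83.15587275583852 96.84412724416148
a [[ 0.764 -0.157  0.626]
 [-0.122 -0.988 -0.1  ]
 [ 0.634  0.    -0.773]]
cur [ 0.641 -0.033  0.512] [ 0.428 -0.157 -0.35   0.49  -0.841  0.755] 0.0
pre [0.416 0.042 0.149] [ 0.754 -0.18  -1.02   0.443 -0.569  0.308] 0.377
grasp [0.504 0.028 0.041] [ 0.032  0.183 -0.676 -1.628 -0.     3.03 ] 0.1239
spoutpre [0.555 0.039 0.051] [ 0.046  0.226 -0.597 -1.638 -0.     3.03 ] 0.1386
spout [0.614 0.044 0.041] [ 0.049  0.315 -0.498 -1.639 -0.     3.03 ] 0.1426
back [0.52  0.059 0.157] [ 0.563 -0.012 -1.02   0.913 -0.398  0.012] 0.2511
knob [0.698 0.048 0.241] [ 0.14   0.108 -0.849  1.67  -0.191 -0.34 ] 0.0289
knobpre [0.666 0.053 0.28 ] [ 0.267  0.013 -0.874  1.416 -0.268 -0.176] 0.0
knobdn [0.698 0.048 0.202] [ 0.145  0.161 -0.851  1.67  -0.2   -0.355] 0.0791
b [[-0.764  0.157  0.626]
 [ 0.122  0.988 -0.1  ]
 [-0.634 -0.    -0.773]]
cur [ 0.641 -0.033  0.512] [ 0.428 -0.157 -0.35   0.49  -0.841 -2.386] 0.0
pre [0.416 0.042 0.149] [ 0.894 -0.094 -1.02   0.591 -0.757  3.03 ] 0.3342
grasp [0.504 0.028 0.041] [-0.14   0.184 -0.716 -2.108 -0.     0.523] 0.0156
spoutpre [0.555 0.039 0.051] [-0.151  0.229 -0.66  -2.264 -0.     0.687] 0.0044
spout [0.614 0.044 0.041] [-0.145  0.32  -0.57  -2.335 -0.     0.754] 0.0082
back [0.52  0.059 0.157] [ 0.593  0.006 -1.02   0.968 -0.463  3.03 ] 0.2353
knob [0.698 0.048 0.241] [ 0.14   0.108 -0.849  1.67  -0.191  2.801] 0.0289
knobpre [0.666 0.053 0.28 ] [ 0.267  0.013 -0.874  1.416 -0.268  2.965] 0.0
knobdn [0.698 0.048 0.202] [ 0.145  0.161 -0.851  1.67  -0.2    2.787] 0.0791
```

```bash
cat > scan.py <<'E'
from ik import *
np.set_printoptions(precision=2,suppress=True)
def ori(L,A,flip):
    L,A=np.radians(L),np.radians(A)
    z=np.array([np.sin(L)*np.cos(A),np.sin(L)*np.sin(A),-np.cos(L)])
    y=np.array([np.sin(A),-np.cos(A),0]); 
    if flip: y=-y
    return np.c_[np.cross(y,z),y,z]
Mar=[]
def marg(q): return np.minimum(q-np.array(lo),np.array(hi)-q)[1:].min()
seeds=[[.4,.1,-.6,0,-.2,0],[.3,.1,-.8,1.4,-.3,0],[.3,.1,-.6,-1.5,-.3,0],[.4,.1,-.6,0,-.2,2],[.3,.1,-.8,1.4,-.3,2.5],[.3,.1,-.6,-1.5,-.3,-2],[.3,.1,-.6,-1.5,-.3,2]]
def best(T,M):
    rs=[solve(T,M,np.array(s)) for s in seeds]; ok=[r for r in rs if r[1]<.002]
    if not ok: return None
    return max(ok,key=lambda r:marg(r[0]))[0]
def targets(z,jx=.4985,jy=.029):
    ez=np.array([0,0,1.])
    g=.048
    return dict(jar=np.array([jx,jy,g])+z*.008,jarpre=np.array([jx-.09,jy,g+.03])+z*.008,spout=np.array([.609,.045,g])+z*.008,spback=np.array([.51,.035,g+.01])+z*.008,knob=np.array([.704,.0475,.234])-z*.009,knobpre=np.array([.66,.0475,.27])-z*.009,knobdn=np.array([.704,.0475,.196])-z*.009)
if __name__=="__main__":
    for L in (34,37,40,44):
        for A in (-30,-20,-9,5,20,35,50):
            M=ori(L,A,0); row=[]
            for k,T in targets(M[:,2]).items():
                q=best(T,M); row.append("  --- " if q is None else f"{marg(q):5.2f}/{q[3]:+.1f}")
            print(L,A,*row)
E
python3 scan.py
```

```text
34 -30   ---    ---    ---    ---   0.34/+1.0  0.33/+0.9  0.28/+1.1
34 -20   ---    ---    ---    ---   0.29/+1.1  0.28/+0.9  0.21/+1.3
34 -9   ---    ---    ---    ---   0.25/+1.1  0.26/+0.9  0.06/+1.6
34 5   ---    ---    ---    ---   0.22/+0.7  0.32/+0.6   --- 
34 20   ---    ---    ---    ---   0.41/-0.0  0.46/+0.0  0.32/-0.0
34 35  0.11/-0.9  0.22/-0.8  0.29/-0.8  0.20/-0.9  0.64/-0.4  0.68/-0.3  0.58/-0.4
34 50   ---    ---    ---    ---   0.41/-0.5  0.45/-0.5  0.36/-0.6
37 -30   ---    ---    ---    ---   0.28/+1.2  0.27/+1.0  0.22/+1.3
37 -20   ---    ---    ---    ---   0.22/+1.3  0.21/+1.1  0.03/+1.6
37 -9   ---    ---    ---    ---   0.09/+1.6  0.17/+1.2   --- 
37 5   ---    ---    ---    ---    ---   0.20/+0.9   --- 
37 20  0.10/-1.0   ---   0.05/-0.7  0.02/-0.8  0.32/-0.0  0.38/+0.0  0.23/-0.0
37 35   ---   0.05/-1.0  0.10/-1.0   ---   0.61/-0.5  0.65/-0.4  0.56/-0.5
37 50  0.09/-1.0  0.05/-1.0   ---   0.03/-1.0  0.33/-0.6  0.38/-0.6  0.27/-0.6
40 -30   ---    ---    ---    ---   0.23/+1.3  0.22/+1.2  0.14/+1.5
40 -20   ---    ---    ---    ---   0.07/+1.6  0.15/+1.3   -
[... 151 characters left out ...]
07/-1.2  0.24/-0.0  0.29/+0.1  0.15/-0.0
40 35  0.09/-1.2   ---    ---   0.00/-1.2  0.59/-0.5  0.62/-0.5  0.54/-0.6
40 50  0.21/-1.1  0.19/-1.1  0.05/-1.0  0.15/-1.1  0.26/-0.7  0.30/-0.7  0.19/-0.7
44 -30   ---    ---    ---    ---   0.12/+1.6  0.16/+1.4   --- 
44 -20   ---    ---    ---    ---    ---   0.02/+1.6   --- 
44 -9   ---   0.00/-2.3   ---    ---    ---    ---    --- 
44 5  0.23/-2.1  0.00/-1.6  0.09/-1.8  0.24/-2.0   ---    ---    --- 
44 20  0.35/-1.6  0.11/-1.4  0.03/-1.4  0.22/-1.5  0.13/-0.1  0.15/+0.1  0.07/-0.1
44 35  0.33/-1.4  0.25/-1.3  0.11/-1.3  0.24/-1.3  0.49/-0.7  0.58/-0.6  0.39/-0.8
44 50  0.37/-1.2  0.36/-1.1  0.20/-1.1  0.31/-1.2  0.15/-0.8  0.20/-0.8  0.07/-0.8
```

```bash
cat > scan2.py <<'E'
import scan; from scan import *
rng=np.random.default_rng(0)
scan.seeds=[np.r_[.4,.1,-.6,d4,-.3,d6] for d4 in (0.3,-.5,-1.2,1.2) for d6 in (-2.2,-.7,.7,2.2)]
for fl in (0,1):
  for L in (36,39,42):
    for A in (0,10,20,30,40):
        M=ori(L,A,fl); row=[]
        for k,T in targets(M[:,2]).items():
            q=best(T,M); row.append("  ---     " if q is None else f"{marg(q):5.2f}/{q[3]:+.1f}/{q[5]:+.1f}")
        print(fl,L,A,*row)
E
time python3 scan2.py
```

```text
0 36 0   ---        ---        ---        ---       0.06/+1.5/-0.1  0.21/+0.9/+0.4   ---     
0 36 10   ---        ---        ---        ---       0.15/+0.7/+0.8  0.28/+0.5/+0.9   ---     
0 36 20  0.05/-0.9/+2.5   ---       0.02/-0.6/+2.2   ---       0.35/-0.0/+1.6  0.41/+0.0/+1.5  0.26/-0.0/+1.6
0 36 30  0.08/-1.0/+3.0  0.19/-0.8/+2.6  0.28/-0.9/+2.7  0.20/-1.0/+2.8  0.53/-0.3/+2.1  0.57/-0.3/+2.0  0.47/-0.4/+2.2
0 36 40   ---        ---       0.05/-0.9/+3.0   ---       0.60/-0.5/+2.4  0.66/-0.5/+2.4  0.54/-0.5/+2.5
0 39 0   ---        ---        ---        ---        ---       0.06/+1.6/-0.1   ---     
0 39 10   ---        ---        ---        ---        ---       0.10/+0.9/+0.6   ---     
0 39 20  0.02/-1.2/+3.0   ---       0.11/-0.9/+2.6  0.13/-1.1/+2.8  0.27/-0.0/+1.6  0.32/+0.1/+1.5  0.18/-0.0/+1.6
0 39 30   ---       0.02/-1.1/+3.0  0.07/-1.1/+3.0   ---       0.50/-0.4/+2.2  0.53/-0.3/+2.1  0.44/-0.5/+2.3
0 39 40  0.08/-1.1/-3.0  0.00/-1.1/-3.0   ---       0.00/-1.1/-3.0  0.52/-0.6/+2.5  0.58/-0.5/+2.4  0.44/-0.6/+2.6
0 42 0  0.23/-2.2/-2.3   ---        ---       0.06/-1.9/-
[... 1446 characters left out ...]
45/-1.1/+0.2  0.30/-1.1/+0.1  0.49/-1.0/-0.0  0.46/-1.1/+0.1  0.69/-0.6/-0.6  0.72/-0.5/-0.7  0.64/-0.6/-0.6
1 42 0  0.23/-2.2/+0.8   ---        ---       0.06/-1.9/+0.4   ---        ---        ---     
1 42 10  0.19/-1.7/+0.3   ---        ---       0.07/-1.4/-0.1   ---        ---        ---     
1 42 20  0.31/-1.5/+0.3  0.21/-1.3/-0.1  0.20/-1.3/-0.1  0.26/-1.4/+0.1  0.19/-0.0/-1.5  0.23/+0.1/-1.7  0.10/-0.1/-1.5
1 42 30  0.40/-1.3/+0.3  0.25/-1.2/+0.2  0.38/-1.2/+0.0  0.42/-1.3/+0.2  0.47/-0.5/-0.9  0.50/-0.4/-1.0  0.43/-0.6/-0.8
1 42 40  0.45/-1.2/+0.3  0.30/-1.2/+0.3  0.53/-1.2/+0.2  0.47/-1.2/+0.3  0.68/-0.7/-0.5  0.71/-0.6/-0.6  0.64/-0.7/-0.4
real	3m28.478s
user	3m25.929s
sys	0m0.112s
```

```bash
cat > path.py <<'E'
from ik import *
from h import st
import sys
np.set_printoptions(precision=3,suppress=True)
def walk(pts,M,q,yaws=None,n=8):
    p0=pose(q)[0]; 
    for i,T in enumerate(pts):
        T=np.array(T); bad=0
        for k in range(1,n+1):
            q,e=solve(p0+(T-p0)*k/n,M,q); bad=max(bad,e)
        print(T,q,"err",round(bad,4)); p0=T
    return q
E
python3 - <<'E'
from path import *
s,M=st(); q=s["joints"]
pts=[[.6,.2,.6],[.45,.45,.65],[.3,.6,.65],[.2,.75,.65],[.15,.85,.65],[.1,.9,.65]]
walk(pts,M,q)
T=s["tcp_pos"]
for p in pts: print(M.T@(np.array(p)-T)*100)
E
```

```text
[0.6 0.2 0.6] [ 0.92  -0.094 -0.162  0.64  -1.211 -1.101] err 0.0
[0.45 0.45 0.65] [ 1.421  0.089  0.111  0.687 -1.594 -1.443] err 0.0
[0.3  0.6  0.65] [ 1.692  0.285  0.359  0.677 -1.804 -1.622] err 0.0
[0.2  0.75 0.65] [ 1.79   0.651  0.94   0.718 -2.031 -1.554] err 0.0
[0.15 0.85 0.65] [ 1.846  0.848  1.245  0.84  -1.99  -1.476] err 0.1504
[0.1  0.9  0.65] [ 1.903  0.874  1.245  0.878 -1.895 -1.521] err 0.2652
[-22.269  -2.226 -11.685]
[-45.79    6.358 -27.436]
[-59.738  18.059 -38.324]
[-74.012  25.874 -46.08 ]
[-83.637  29.79  -50.208]
[-88.286  33.69  -53.837]
```

```bash
python3 -m pendant '[[-6,0,-3,0,0],[-12,-1,-6,0,0],[-18,-2,-9.5,0,0],[-23,-2,-12,0,0],[-29,0,-16,0,0],[-34,2,-19,0,0],[-39,4,-23,0,0],[-44,6,-26,0,0],[-48,8,-29,0,0],[-52,11,-32,0,0]]'>/dev/null; python3 -c "
from h import *
rep()
s,M=st()
for p in ([.3,.6,.65],[.2,.75,.67],[.15,.9,.7]): print(M.T@(np.array(p)-s['tcp_pos'])*100)
print(M.T@np.array([-.05,.3,.1])*100)"
```

```text
t 26.65 tcp [0.3958 0.509  0.651 ] w 0.0856 F [2.3 0.7 0. ]
j [ 1.5334  0.1539  0.1897  0.685  -1.6752 -1.5189]
x [-0.063  -0.995   0.0778] y [-0.7773  0.     -0.6291] z [ 0.6259 -0.1    -0.7734]
[-8.4626  7.5086 -6.8324]
[-22.6023  14.024  -16.1393]
[-36.979   16.0237 -23.0899]
[-28.7572  -2.4037 -13.8652]
```

```bash
python3 -m pendant '[[-4.5,4,-3.5,0,0],[-9,7.5,-7,0,0],[-14,10,-11,0,0],[-19,12.5,-14,0,0],[-23,14,-16,0,0],[-29,14.5,-19,0,0],[-35,15,-22,0,0],[-40,16,-24,0,0]]'>/dev/null; python3 -c "
from h import *
rep()
s,M=st()
print(M.T@np.array([-.05,.3,.15])*100)"
```

```text
t 27.65 tcp [0.1686 0.8073 0.6325] w 0.0852 F [ 0.5 -0.6  1.8]
j [ 1.8138  0.843   1.251   0.7871 -2.0925 -1.4624]
x [-0.0355 -0.9981  0.0494] y [-0.7611 -0.005  -0.6487] z [ 0.6477 -0.0606 -0.7595]
[-29.0262  -6.0757 -16.4488]
```

```bash
python3 -m pendant '[[-29,3,-25,0,0],[-29,3,-25,0,0]]'>/dev/null; python3 -c "
from h import *
rep()
s,M=st()
print(M.T@np.array([-.15,.3,.15])*100)"
```

```text
t 27.9 tcp [0.1241 0.8277 0.6267] w 0.0857 F [ 0.4 -0.4 -0.7]
j [ 1.8692  0.8583  1.2516  0.8033 -2.071  -1.508 ]
x [-0.0073 -0.9999  0.0131] y [-0.7467 -0.0033 -0.6652] z [ 0.6652 -0.0146 -0.7466]
[-29.6911   1.1231 -21.6143]
```

```bash
python3 -c "
from h import *
s,M=st()
print(M.T@np.array([-.45,-.1,.1])*100,M.T@np.array([-.5,.2,.2])*100)"
```

```text
[ 10.45644126  26.98142057 -37.25138628] [-19.37277779  23.96369621 -48.48130304]
```

```bash
python3 -m pendant '[[1,4,-5,0,0],[2,8,-10.5,0,0],[4,12,-16,0,0],[6,16,-21.5,0,0],[7.5,20,-27,0,0],[9,24,-32,0,0],[10,27,-37,0,0],[5,29,-40,0,0],[-3,30,-42,0,0]]'>/dev/null; python3 -c "
from h import *
rep()
s,M=st()
print(M.T@np.array([-.25,.3,.15])*100)"
```

```text
t 29.02 tcp [-0.2469  0.6922  0.6296] w 0.0853 F [1.2 1.  0.1]
j [ 2.3582  0.8524  1.2514  0.7725 -2.3559 -1.889 ]
x [ 0.022  -0.9996 -0.0191] y [-0.7416 -0.0035 -0.6708] z [ 0.6705  0.0289 -0.7414]
[-30.8242   8.3724 -27.0142]
```

```bash
python3 -m pendant '[[-31,8,-27,0,0],[-31,8,-27,0,0]]'>/dev/null; python3 -c "
from h import *
rep()
s,M=st()
print(M.T@np.array([-.35,.3,.0])*100)"; python3 -m pendant '[[-32,24,-20,0,0],[-32,24,-20,0,0]]'>/dev/null; python3 -c "
from h import *
rep()"
```

```text
t 29.27 tcp [-0.2667  0.7151  0.6089] w 0.085 F [ 0.  -0.1  0.1]
j [ 2.3683  0.8809  1.2509  0.7793 -2.3051 -1.9072]
x [ 0.0494 -0.9975 -0.0502] y [-0.7364 -0.0025 -0.6766] z [ 0.6748  0.0704 -0.7347]
[-31.6554  25.6995 -21.5052]
t 29.52 tcp [-0.3108  0.7423  0.5587] w 0.0854 F [ 0.5 -0.1 -0.2]
j [ 2.3947  0.9378  1.2505  0.7609 -2.2481 -1.9694]
x [ 0.074  -0.9942 -0.0775] y [-0.7338 -0.0016 -0.6793] z [ 0.6753  0.1071 -0.7297]
```

```bash
python3 -c "
from h import *
s,M=st()
print(M.T@np.array([-.2,-.12,.1])*100,M.T@np.array([-.4,-.1,.2])*100)"
```

```text
[  9.67685058   7.90352184 -22.08829793] [  5.43426094  15.78413169 -42.67704295]
```

```bash
python3 -m pendant '[[2.5,2,-5.5,0,0],[5,4,-11,0,0],[7.5,6,-16.5,0,0],[9.5,8,-22,0,0],[8,12,-32,0,0],[5,16,-42,0,0]]'>/dev/null; python3 -c "
from h import *
rep()
s,M=st()
print(M.T@np.array([-.35,.2,.1])*100)"
```

```text
t 30.27 tcp [-0.4603  0.5687  0.5905] w 0.0852 F [0.4 0.3 0. ]
j [ 2.675   0.8961  1.2506  0.7163 -2.4254 -2.1842]
x [ 0.0993 -0.9896 -0.1045] y [-0.7337 -0.0019 -0.6795] z [ 0.6722  0.1441 -0.7262]
[-24.3105  18.8463 -27.9073]
```

```bash
for i in 1 2 3; do python3 -m pendant '[[-24,20,-28,0,0],[-24,20,-28,0,0]]'>/dev/null; python3 -c "
from h import *
rep()"; done
```

```text
t 30.52 tcp [-0.4939  0.5794  0.5583] w 0.0854 F [ 1.   0.3 -0.2]
j [ 2.6948  0.9334  1.2497  0.7121 -2.3766 -2.2173]
x [ 0.126  -0.9832 -0.1318] y [-0.7345 -0.0032 -0.6786] z [ 0.6668  0.1823 -0.7226]
t 30.77 tcp [-0.5254  0.5856  0.5315] w 0.0854 F [ 0.9  0.5 -0.6]
j [ 2.7164  0.9653  1.2503  0.7135 -2.3319 -2.2458]
x [ 0.1534 -0.975  -0.1607] y [-0.737  -0.0046 -0.6759] z [ 0.6583  0.2221 -0.7193]
t 31.02 tcp [-0.5556  0.5882  0.5092] w 0.0856 F [ 0.3  0.8 -0. ]
j [ 2.7397  0.9916  1.2507  0.7183 -2.2891 -2.2716]
x [ 0.1818 -0.9645 -0.1915] y [-0.7417 -0.0066 -0.6707] z [ 0.6456  0.264  -0.7166]
```

```bash
python3 -c "
from h import *
s,M=st()
print(M.T@np.array([-.1,-.2,.15])*100,M.T@np.array([-.4,-.1,.2])*100)"
```

```text
[ 14.59942399  -2.51055017 -22.48452706] [ -1.45718684  16.3210072  -42.7960434 ]
```

```bash
python3 -m pendant '[[4,0,-6,0,0],[7,-0.5,-11,0,0],[10,0,-17,0,0],[11,5,-25,0,0],[5,16,-40,0,0]]'>/dev/null; python3 -c "
from h import *
rep()
s,M=st()
print(M.T@np.array([-.4,.1,.1])*100)"
```

```text
t 31.65 tcp [-0.6207  0.4068  0.5546] w 0.0854 F [-0.6  1.1 -0.1]
j [ 2.9711  0.9347  1.2511  0.6738 -2.4413 -2.4431]
x [ 0.2058 -0.954  -0.2179] y [-0.7488 -0.0102 -0.6627] z [ 0.63    0.2995 -0.7165]
[-19.9517  23.2237 -29.3699]
```

```bash
for i in 1 2; do python3 -m pendant '[[-20,24,-29,0,0],[-20,24,-29,0,0]]'>/dev/null; python3 -c "
from h import *
rep()
s,M=st()
print(M.T@np.array([-.4,.1,.0])*100)"; done
```

```text
t 31.9 tcp [-0.6512  0.4116  0.5237] w 0.0855 F [ 0.2  0.3 -0.2]
j [ 2.9842  0.9695  1.25    0.6748 -2.3894 -2.466 ]
x [ 0.2295 -0.9422 -0.2441] y [-0.7552 -0.0142 -0.6553] z [ 0.614   0.3347 -0.7148]
[-18.6013  30.0672 -21.2122]
t 32.15 tcp [-0.6789  0.4112  0.499 ] w 0.0855 F [-0.6 -0.1 -0.6]
j [ 3.0012  0.9978  1.2504  0.6798 -2.3438 -2.4866]
x [ 0.2528 -0.9287 -0.2714] y [-0.7632 -0.019  -0.6459] z [ 0.5947  0.3704 -0.7135]
[-19.3988  30.3367 -20.0841]
```

Run:
```python
from path import *
s,M=st(); q=s["joints"]
print("orig")
pts=[[-.35,.6,.55],[0,.65,.55],[.3,.55,.55],[.42,.25,.45],[.45,.05,.35]]
q1=walk(pts,M,q)
My=yawd(M,67.2); print(My)
z=My[:,2]
q2,e=solve(np.array(pts[-1]),My,q1-np.array([0,0,0,0,0,1.17])); print(q2,e)
for n,T in (("jarpre",np.array([.4985,.029,.048])-z*.12),("jar",np.array([.4985,.029,.048])+z*.008)):
    q2=walk([T],My,q2); print(n)
sp=np.array([.609,.045,.048])+z*.008
q3=walk([sp],My,q2)
q4=walk([sp-z*.12],My,q3); 
kt=np.array([.704,.0475,.234])-z*.009
q5=walk([kt+[-.05,-.02,.06],kt,kt-[0,0,.038]],My,q4)
T=s["tcp_pos"]
for p in pts: print(M.T@(np.array(p)-T)*100)
```

```text
orig
[-0.35  0.6   0.55] [ 2.658  0.414  0.284  0.676 -1.833 -2.452] err 0.0
[0.   0.65 0.55] [ 2.213  0.099 -0.161  0.781 -1.444 -2.212] err 0.0
[0.3  0.55 0.55] [ 1.69  -0.135 -0.396  0.803 -1.08  -1.842] err 0.0
[0.42 0.25 0.45] [ 1.207 -0.518 -0.797  0.673 -0.748 -1.424] err 0.0
[0.45 0.05 0.35] [ 0.533 -0.502 -0.745 -0.032 -0.551 -0.353] err 0.0
[[-0.606 -0.529  0.595]
 [-0.377  0.849  0.37 ]
 [-0.701 -0.    -0.714]]
[ 0.533 -0.502 -0.745 -0.032 -0.551 -1.526] 1.9997766760276882e-14
[ 0.427 -0.015  0.134] [-0.237 -0.06  -0.69  -1.049 -0.614  0.014] err 0.0
jarpre
[0.503 0.032 0.042] [-0.247  0.264 -0.621 -1.421 -0.536  0.464] err 0.0
jar
[0.614 0.048 0.042] [-0.1    0.361 -0.433 -1.33  -0.456  0.236] err 0.0
[0.542 0.004 0.128] [-0.109  0.111 -0.528 -1.057 -0.52  -0.066] err 0.0
[0.649 0.024 0.3  ] [ 0.126  0.013 -0.308 -0.551 -0.594 -0.782] err 0.0
[0.699 0.044 0.24 ] [ 0.135  0.152 -0.272 -0.638 -0.503 -0.685] err 0.0
[0.699 0.044 0.202] [ 0.112  0.198 -0.284 -0.727 -0.471 -0.572] err 0.0
[-10.599 -28.746  22.913]
[ -6.394 -55.551  45.58 ]
[ 10.477 -78.257  59.717]
[ 44.085 -80.386  62.876]
[ 66.131 -75.837  64.387]
```

```bash
python3 -m pendant '[[-2,-5,4,0,0],[-4,-10,8,0,0],[-6.5,-16,12.5,0,0],[-8.5,-22,17.5,0,0],[-10.5,-28,22,0,0],[-9.5,-33,27,0,0],[-8.5,-38,31,0,0],[-8,-43,35.5,0,0],[-7,-48,40,0,0],[-6.4,-53,44,0,0]]'>/dev/null; python3 -c "
from h import *
rep()
s,M=st()
for p in ([0,.65,.55],[.3,.55,.55],[.42,.25,.45],[.43,.0,.35]): print(M.T@(np.array(p)-s['tcp_pos'])*100)"
```

```text
t 33.4 tcp [-0.1236  0.6272  0.5442] w 0.085 F [0.5 0.7 0.7]
j [ 2.4126  0.1671 -0.0817  0.7372 -1.5854 -2.3451]
x [ 0.2522 -0.9286 -0.2721] y [-0.7637 -0.0183 -0.6453] z [ 0.5942  0.3705 -0.7139]
[ 0.8442 -9.8537  7.7728]
[ 17.6956 -32.5826  21.8947]
[ 51.3017 -34.7448  25.049 ]
[ 77.4909 -28.5975  23.5192]
```

```bash
python3 -m pendant '[[1,-5,4,0,0],[2,-10,8,0,0],[5,-14,11,0,0],[8,-19,14,0,0],[11,-24,16.5,0,0],[14.5,-28,19,0,0],[18,-32,22,0,0],[23,-33,22.5,0,0],[29,-33.5,23,0,0],[35,-34,23.5,0,0]]'>/dev/null; python3 -c "
from h import *
rep()
s,M=st()
for p in ([.42,.25,.45],[.43,.0,.35],[.427,-.015,.20]): print(M.T@(np.array(p)-s['tcp_pos'])*100)"
```

```text
t 34.65 tcp [0.3646 0.3936 0.5002] w 0.0855 F [ 0.7 -0.5 -0.1]
j [ 1.517  -0.3677 -0.6562  0.7886 -0.9414 -1.7294]
x [ 0.2515 -0.9285 -0.2731] y [-0.7639 -0.0172 -0.6451] z [ 0.5943  0.3708 -0.7137]
[16.094  -0.7468  1.5456]
[42.2896  5.3705  0.0056]
[47.7029 15.3013  9.9763]
```

Now with the yaw (+67°) added on the way.

```bash
python3 -m pendant '[[5,0,0.5,7,0],[10.5,-0.5,1,15,0],[16,-0.5,1.5,23,0],[21,0.5,1,31,0],[26,2,0.5,39,0],[31,3,0.3,47,0],[36,4,0,55,0],[40,5,0,62,0],[42,5.4,0,67,0],[42.3,5.4,0,67,0]]'>/dev/null; python3 -c "
from h import *
rep()
s,M=st()
W=snapshot('wrist');cv2.imwrite('pics/r_w.png',W['img']);S=snapshot('scene');cv2.imwrite('pics/r_s.png',S['img'])
J=np.array([.4985,.029,.048]);z=M[:,2]
print(M.T@(J-z*.12-s['tcp_pos'])*100,M.T@(J+z*.008-s['tcp_pos'])*100)
for n in ('jar',): print(n,[(d['position'],d['confidence']) for d in nets.boxes_of(n,S)])
"
```

```text
t 35.9 tcp [ 0.4305 -0.0039  0.3499] w 0.0858 F [ 0.6 -1.   0.7]
j [ 0.2218 -0.4691 -0.603  -0.3496 -0.7184 -1.0668]
x [-0.6093 -0.3711 -0.7008] y [-0.5211  0.8535  0.0012] z [ 0.5976  0.3659 -0.7134]
[15.7963 -0.7723 14.8071] [15.7963 -0.7723 27.6071]
jar [([0.3967, -0.1193, 0.0492], 0.88), ([0.5729, -0.2452, 0.0524], 0.85), ([0.3004, -0.2334, 0.0532], 0.76), ([0.501, 0.0298, 0.0451], 0.6)]
```

View pics/r_w.png

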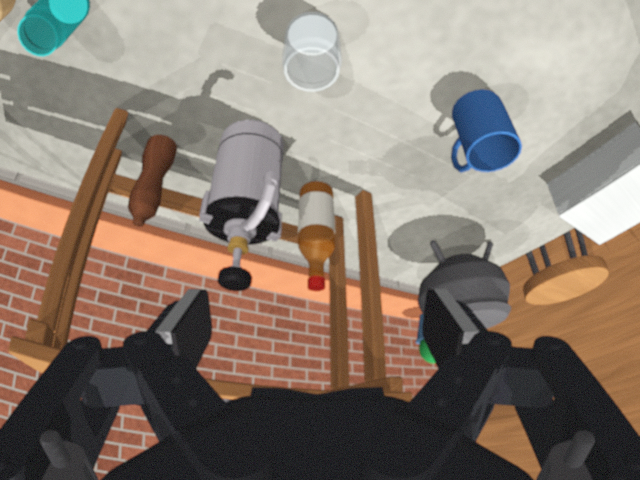

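View pics/r_s.png

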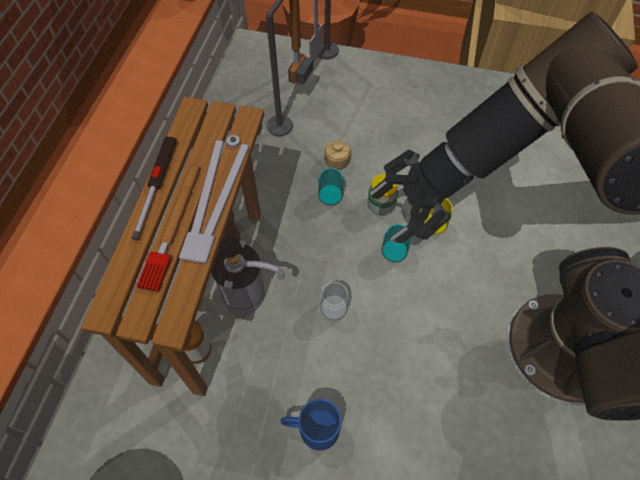

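```bash
python3 -c "
from h import *
s,M=st()
W=snapshot('wrist')
x,y=.4985,.029
wover(W,[circ(x,y,.08,.028),circ(x,y,0,.031),circ(.704,.0475,.234,.021),circ(.609,.045,.135,.0075),circ(.704,.0475,.152,.0505)],'s_w',3,(180,0,380,300))
for n in ('jar','knob_top','spout_tip'): print(n,[(d['position'],d['confidence']) for d in nets.boxes_of(n,W)])
"
```

```text
jar [([0.4925, 0.0289, 0.0514], 0.84), ([0.5733, -0.2572, 0.0639], 0.77)]
knob_top [([0.6912, 0.0446, 0.2279], 0.56)]
spout_tip [([0.6662, 0.0392, 0.1326], 0.75)]
```

View pics/s_w.png

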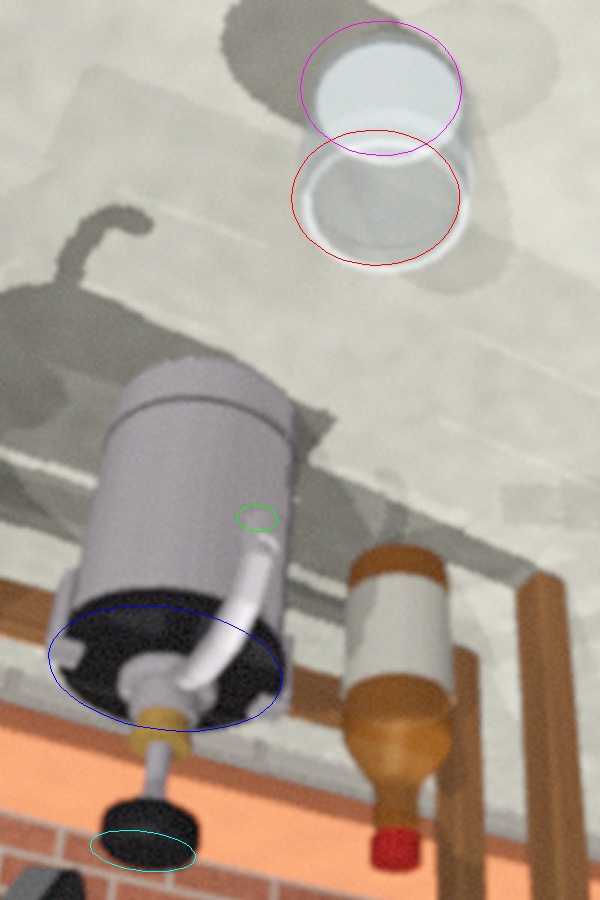

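```bash
python3 -c "
from h import *
W=snapshot('wrist')
print(wonz(W,(267.7,180.5),.135), wonz(W,(180+386/3,205/3),.08), wonz(W,(180+388/3,95/3),.004),wonz(W,(180+150/3,852/3),.234))"; python3 -m pendant '[[4,-0.2,4,0,0],[8,-0.4,8,0,0],[12,-0.6,11,0,0],[15,-0.7,14,0,0],[15.6,-0.7,15,0,0],[15.6,-0.7,15,0,0]]'>/dev/null; python3 -c "
from h import *
rep()
s,M=st()
W=snapshot('wrist');cv2.imwrite('pics/t_w.png',W['img'])
J=np.array([.5,.0305,.048]);z=M[:,2]
print(M.T@(J+z*.008-s['tcp_pos'])*100)
S=snapshot('scene');crop(S,250,150,450,350,3,[],'t_s')
"
```

```text
[0.61992985 0.05634633 0.135     ] [0.49795468 0.03567837 0.08      ] [0.49664313 0.03417975 0.004     ] [0.70231173 0.05384829 0.234     ]
t 37.05 tcp [ 0.4275 -0.0074  0.1322] w 0.0853 F [-0.1  0.4 -0.2]
j [-0.2073 -0.0623 -0.6941 -1.0469 -0.5982 -0.003 ]
x [-0.605  -0.3817 -0.6987] y [-0.5345  0.8452  0.0011] z [ 0.5901  0.3742 -0.7154]
[ 0.049  -0.6785 12.5244]
```

View pics/t_w.png

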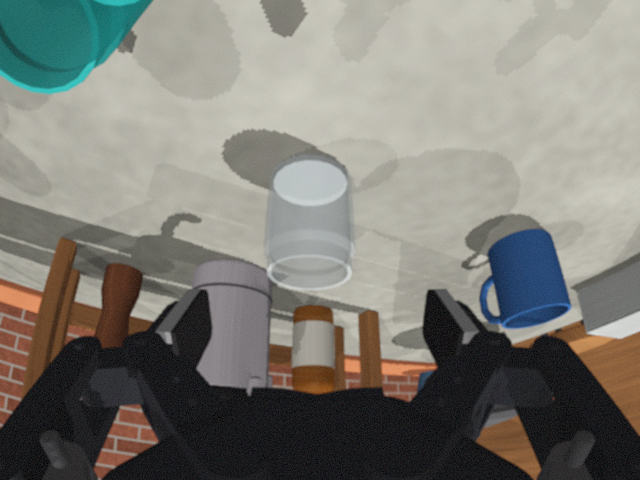

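View pics/t_s.png

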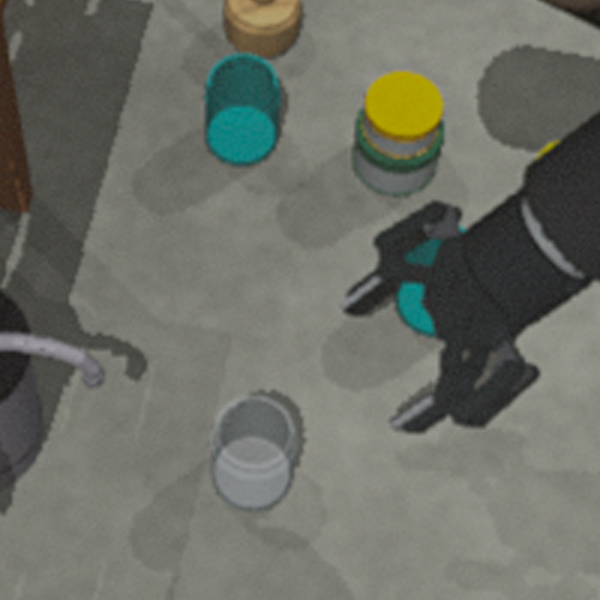

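```bash
python3 -m pendant '[[0,-0.6,2,0,0],[0,-0.6,5,0,0],[0,-0.6,8,0,0],[0,-0.6,10.5,0,0],[0,-0.6,12,0,0],[0,-0.6,12.5,0,0],[0,-0.6,12.5,0,0]]' 25 >/dev/null; python3 -c "
from h import *
rep()
s,M=st()
W=snapshot('wrist');cv2.imwrite('pics/u_w.png',W['img'])
J=np.array([.5,.0305,.048]);z=M[:,2]
print(M.T@(J+z*.008-s['tcp_pos'])*100)
"
```

```text
t 38.02 tcp [0.5054 0.0347 0.0457] w 0.0856 F [-0.2  0.5  0.4]
j [-0.2318  0.2566 -0.6152 -1.4059 -0.5324  0.4424]
x [-0.6006 -0.3845 -0.7011] y [-0.5368  0.8437 -0.0029] z [ 0.5926  0.3746 -0.7131]
[ 0.3326 -0.0662  0.1575]
```

View pics/u_w.png

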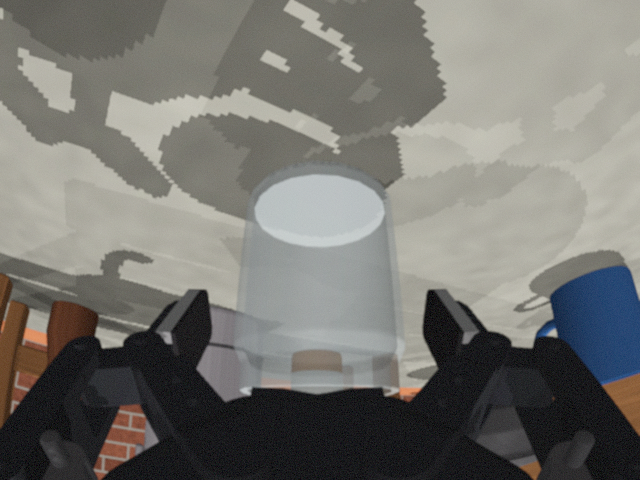

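```bash
python3 -m pendant '[[0.3,0,0.2,0,0],[0.3,0,0.2,0,0.3],[0.3,0,0.2,0,0.6],[0.3,0,0.2,0,0.6],[0.3,0,0.2,0,0.6]]' 30 >/dev/null; python3 -c "
from h import *
rep()
s,M=st()
W=snapshot('wrist');cv2.imwrite('pics/v_w.png',W['img'])
print('up 2cm',M.T@np.array([0,0,.02])*100)
"
```

```text
t 38.7 tcp [0.5048 0.034  0.0428] w 0.0607 F [-2.1 -1.4  5.2]
j [-0.2427  0.2649 -0.6173 -1.4189 -0.5376  0.4667]
x [-0.6    -0.3841 -0.7017] y [-0.5365  0.8439 -0.0032] z [ 0.5934  0.3745 -0.7125]
up 2cm [-1.4034 -0.0064 -1.4249]
```

View pics/v_w.png

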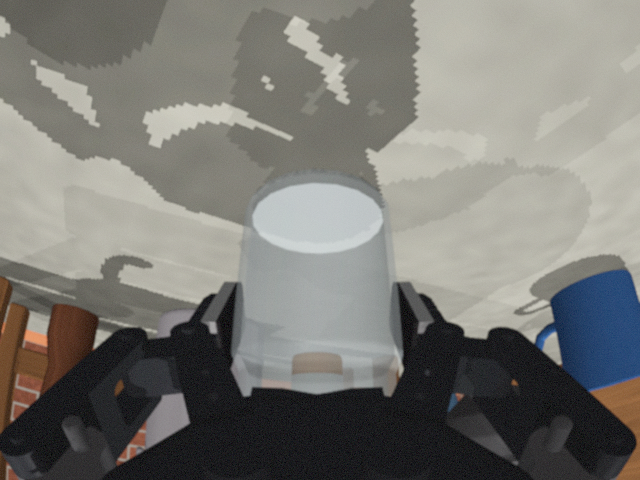

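```bash
python3 -c "
from h import *
s,M=st()
u=np.array([0,0,.006]);d=np.array([.1085,.0150,0])
for f in (0,.5,1): print(M.T@(u+f*d)*100)
print(M.T@(d)*100)
"
```

```text
[-0.42103433 -0.00196007 -0.42746491]
[-3.96406028 -2.27987428  3.07270636]
[-7.50708623 -4.55778849  6.57287763]
[-7.08605191 -4.55582842  7.00034255]
```

```bash
python3 -m pendant '[[-0.2,0,-0.2,0,0.6],[-0.4,0,-0.4,0,0.6],[-1.6,-0.8,0.8,0,0.6],[-2.8,-1.5,1.9,0,0.6],[-4,-2.3,3.1,0,0.6],[-5.2,-3,4.2,0,0.6],[-6.3,-3.8,5.4,0,0.6],[-7.1,-4.3,6.2,0,0.6],[-7.5,-4.6,6.6,0,0.6],[-7.5,-4.6,6.6,0,0.6]]' >/dev/null; python3 -c "
from h import *
rep()
s,M=st()
T=snapshot('top');crop(T,230,140,350,260,5,[circ(.6095,.046,.08,.028)],'w_t');S=snapshot('scene');crop(S,210,210,350,350,5,[circ(.6095,.046,.08,.028),circ(.6095,.046,.0,.031)],'w_s')
g=s['tcp_pos']-.008*M[:,2];print(g)
print(M.T@(np.array([0,0,-.006]))*100)"
```

```text
t 40.0 tcp [0.6137 0.0489 0.0484] w 0.0604 F [ 0.1  0.1 -2.7]
j [-0.0914  0.3487 -0.431  -1.3066 -0.4586  0.2122]
x [-0.6001 -0.3844 -0.7015] y [-0.5368  0.8437 -0.0031] z [ 0.593   0.3748 -0.7126]
[0.6089 0.0459 0.0541]
[0.4209 0.0018 0.4276]
```

View pics/w_t.png

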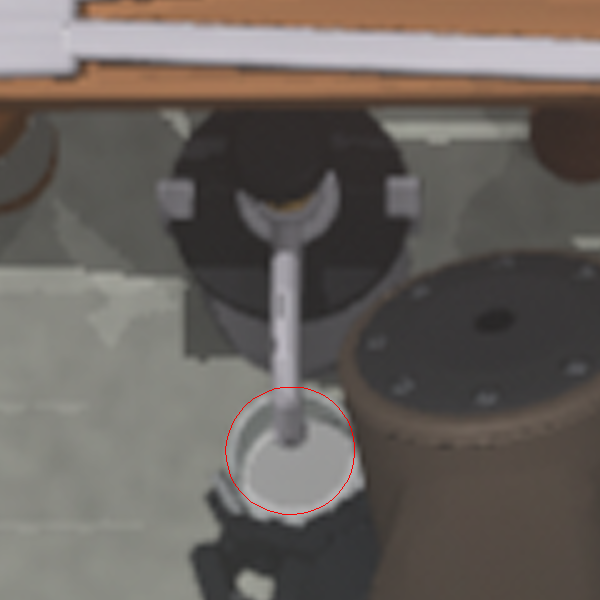

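View pics/w_s.png

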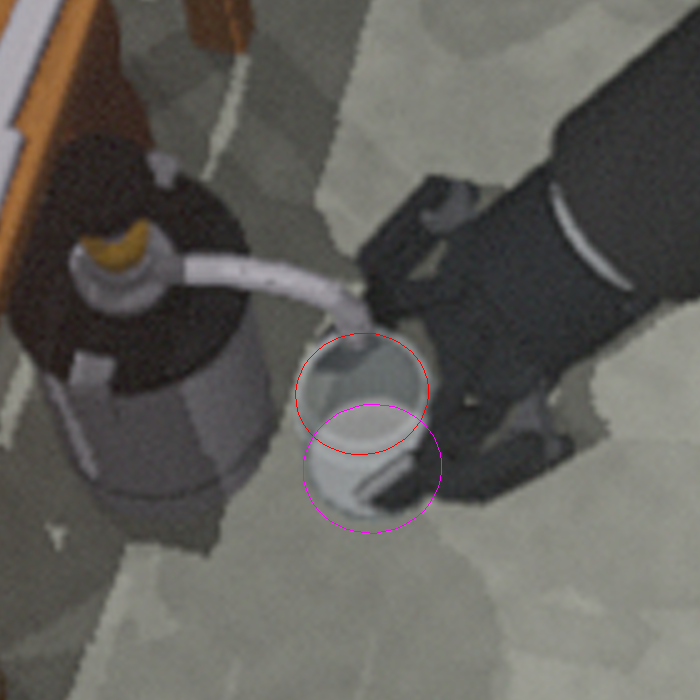

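```bash
python3 -m pendant '[[0.15,0,0.15,0,0.6],[0.3,0,0.3,0,0.6],[0.4,0,0.4,0,0.6],[0.4,0,0.4,0,0.6],[0.4,0,0.4,0,0.3],[0.4,0,0.4,0,0],[0.4,0,0.4,0,0]]' >/dev/null; python3 -c "
from h import *
rep()"; python3 -m pendant '[[0,0,-1.5,0,0],[0,0,-4,0,0],[0,0,-7,0,0],[0,0,-10,0,0],[0,0,-12,0,0],[0,0,-13,0,0],[0,0,-13,0,0]]' >/dev/null; python3 -c "
from h import *
rep()
T=snapshot('top');crop(T,230,140,350,260,5,[circ(.6095,.046,.08,.028)],'x_t');S=snapshot('scene');crop(S,210,210,350,350,5,[circ(.6095,.046,.08,.028),circ(.6095,.046,.0,.031)],'x_s')
W=snapshot('wrist');cv2.imwrite('pics/x_w.png',W['img'])"
```

```text
t 40.98 tcp [0.6132 0.0487 0.0429] w 0.0855 F [0.1 0.7 0.6]
j [-0.1015  0.3601 -0.4322 -1.3276 -0.4621  0.2433]
x [-0.6002 -0.3842 -0.7015] y [-0.5365  0.8439 -0.0031] z [ 0.5932  0.3745 -0.7126]
t 41.85 tcp [ 0.536  -0.0001  0.1364] w 0.0852 F [ 0.1  0.3 -0. ]
j [-0.1157  0.088  -0.5324 -1.0359 -0.5374 -0.0777]
x [-0.5991 -0.3842 -0.7024] y [-0.5364  0.844  -0.0042] z [ 0.5944  0.3743 -0.7118]
```

View pics/x_t.png

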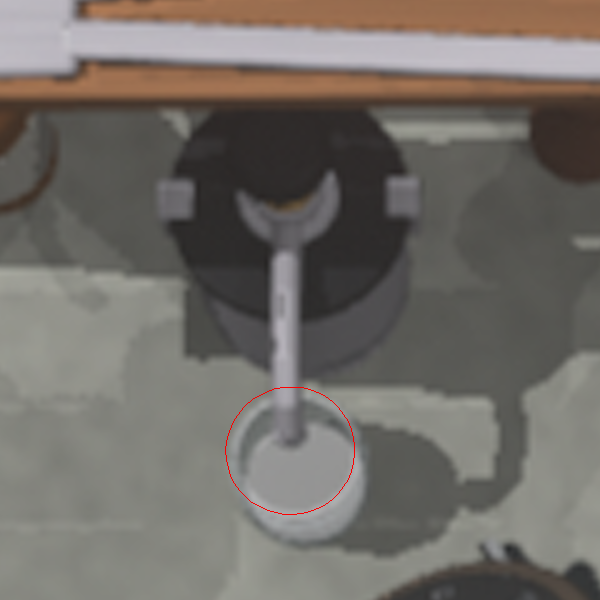

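View pics/x_s.png

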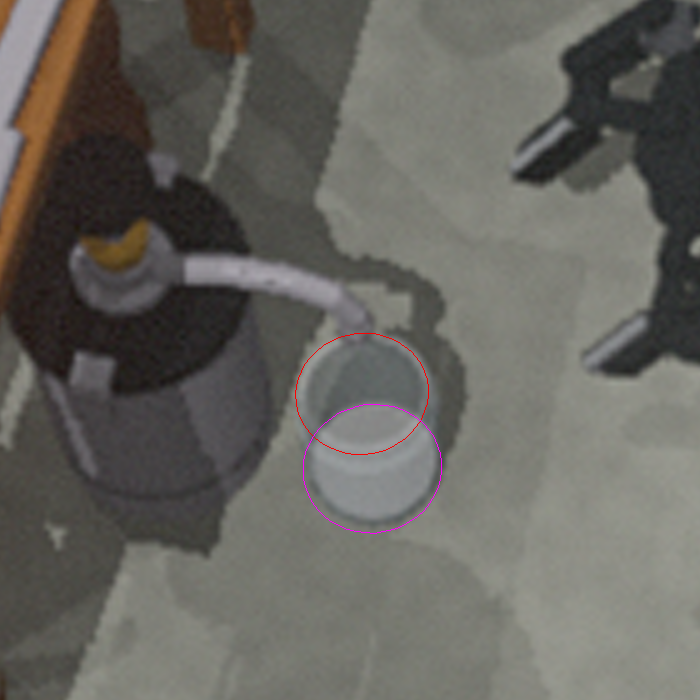

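View pics/x_w.png

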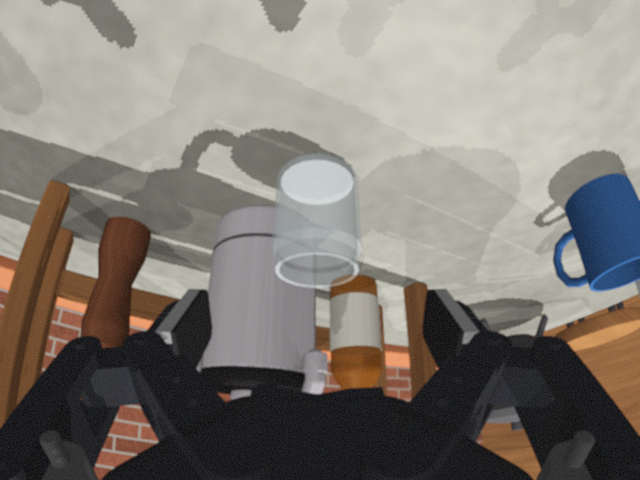

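```bash
python3 -c "
from h import *
s,M=st();t=s['tcp_pos']
for p in ([.56,-.01,.25],[.60,-.005,.335],[.635,.017,.327]): print(M.T@(np.array(p)-t)*100)
from path import *
My=yawd(M,24.3); print(My)
q,e=solve(t,My,s['joints']);
walk([[.56,-.01,.25],[.6,-.005,.335],[.635,.017,.327],[.694,.054,.256],[.694,.054,.214]],My,q)
"
```

```text
[-9.10737    -2.16549214 -7.16670872]
[-17.66248531  -3.91039933 -10.66889391]
[-20.04892094  -3.92939904  -7.199807  ]
[[-0.768 -0.242  0.593]
 [-0.003  0.927  0.375]
 [-0.64   0.286 -0.713]]Traceback (most recent call last):
  File "<string>", line 7, in <module>
    q,e=solve(t,My,s['joints']);
                   ~^^^^^^^^^^
TypeError: 'int' object is not subscriptable
```

```bash
python3 -c "
from path import *
import h
S_,M=h.st();t=S_['tcp_pos']
My=yawd(M,24.3)
q,e=solve(t,My,S_['joints']);
walk([[.56,-.01,.25],[.6,-.005,.335],[.635,.017,.327],[.694,.054,.256],[.694,.054,.214]],My,q)
"
```

```text
[ 0.56 -0.01  0.25] [-0.001 -0.061 -0.449 -0.711 -0.613 -0.954] err 0.0
[ 0.6   -0.005  0.335] [ 0.06  -0.086 -0.32  -0.551 -0.704 -1.179] err 0.0
[0.635 0.017 0.327] [ 0.114 -0.03  -0.295 -0.528 -0.65  -1.224] err 0.0
[0.694 0.054 0.256] [ 0.163  0.126 -0.278 -0.597 -0.507 -1.162] err 0.0
[0.694 0.054 0.214] [ 0.139  0.176 -0.293 -0.694 -0.468 -1.041] err 0.0
```

```bash
python3 -m pendant '[[-3,-0.7,-2.4,0,1],[-6,-1.4,-4.8,5,1],[-9.1,-2.1,-7.2,10,1],[-12,-2.7,-8.4,15,1],[-15,-3.3,-9.5,20,1],[-17.7,-3.9,-10.6,24,1],[-19,-3.9,-9,24,1],[-20,-3.9,-7.2,24,1],[-20,-3.9,-7.2,24,1],[-20,-3.9,-7.2,24,1]]' >/dev/null; python3 -c "
from h import *
rep()
s,M=st();t=s['tcp_pos']
W=snapshot('wrist');cv2.imwrite('pics/y_w.png',W['img']);S=snapshot('scene');crop(S,190,190,390,390,3,[],'y_s')
for p in ([.694,.054,.262],[.694,.054,.256]): print(M.T@(np.array(p)-t)*100)
print(M.T@np.array([0,0,-.01])*100)"
```

```text
t 43.25 tcp [0.6343 0.0173 0.325 ] w -0.0002 F [-0.5  0.3  1. ]
j [ 0.1142 -0.0288 -0.2972 -0.529  -0.6492 -1.2185]
x [-0.7685 -0.0082 -0.6397] y [-0.2457  0.9271  0.2832] z [ 0.5908  0.3748 -0.7145]
[-0.5875  0.1479  9.4035]
[-0.2036 -0.022   9.8322]
[ 0.6397 -0.2832  0.7145]
```

View pics/y_w.png

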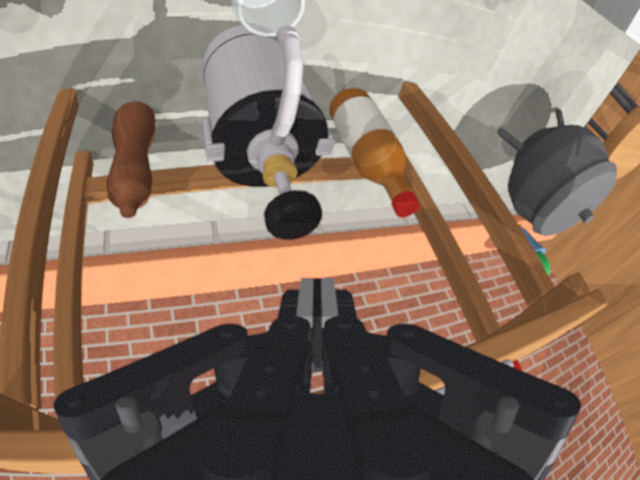

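View pics/y_s.png

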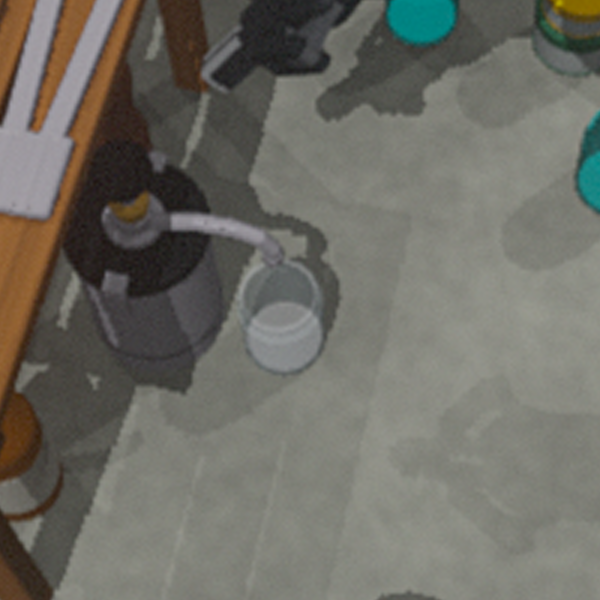

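```bash
python3 -c "
from h import *
W=snapshot('wrist'); s,M=st()
print(wonz(W,(293,216),.232), [(d['position'],d['confidence']) for d in nets.boxes_of('knob_top',W)])
print(wproj(W,[s['tcp_pos']+.011*M[:,2]]), wproj(W,[s['tcp_pos']]))
wover(W,[circ(.704,.0475,.234,.021),circ(.704,.0475,.234,.017)],'z_w',4,(230,160,360,300))"
```

```text
[0.6978434  0.04602247 0.232     ] [([0.6935, 0.0468, 0.2333], 0.55)]
[[314.47405232 296.28033163]] [[314.32282041 307.84399113]]
```

View pics/z_w.png

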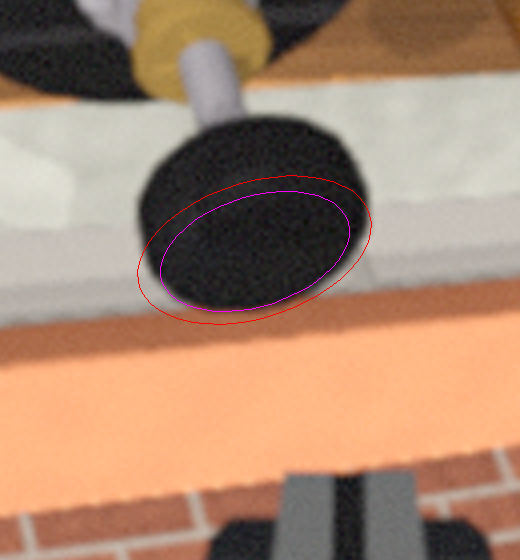

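```bash
python3 -m pendant '[[0,0,2.5,0,1],[0,0,5,0,1],[-0.1,0,7,0,1],[-0.2,0,8.6,0,1],[-0.2,0,9.5,0,1],[-0.2,0,9.8,0,1],[-0.2,0,9.8,0,1]]' >/dev/null; python3 -c "
from h import *
rep()
s,M=st();t=s['tcp_pos']
W=snapshot('wrist');wover(W,[circ(.704,.0475,.234,.017)],'aa_w',2,(160,100,480,400))
print(M.T@np.array([0,0,-.01])*100)"
```

```text
t 44.33 tcp [0.694  0.0535 0.2584] w 0.0 F [-0.8  0.2  0.5]
j [ 0.1634  0.1235 -0.2764 -0.5932 -0.5103 -1.1615]
x [-0.7668 -0.0073 -0.6419] y [-0.2456  0.9272  0.2828] z [ 0.5931  0.3745 -0.7127]
[ 0.6419 -0.2828  0.7127]
```

View pics/aa_w.png

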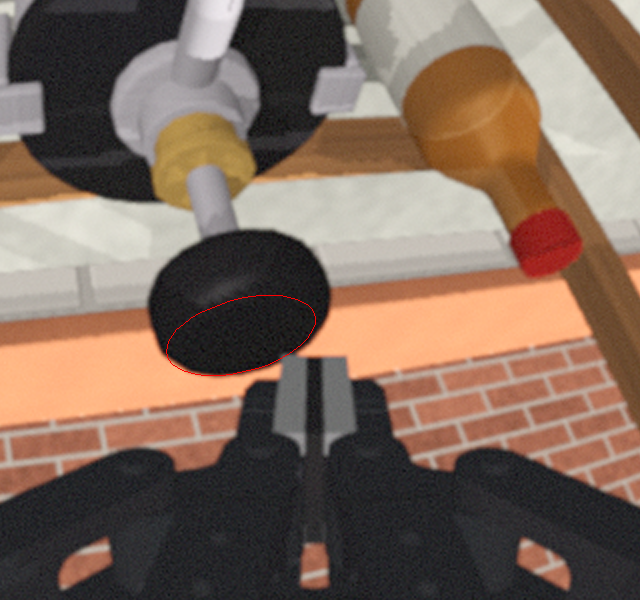

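```bash
python3 -m pendant '[[0.03,-0.23,0.18,0,1],[0.06,-0.46,0.36,0,1],[0.19,-0.52,0.5,0,1],[0.31,-0.58,0.64,0,1],[0.44,-0.63,0.78,0,1],[0.57,-0.69,0.93,0,1]]' >/dev/null; python3 -c "
from h import *
rep()
W=snapshot('wrist');wover(W,[circ(.704,.0475,.234,.017)],'ab_w',2,(160,100,480,400))
s,M=st();print(M.T@np.array([0,0,-.01])*100)"
```

```text
t 45.12 tcp [0.697  0.0504 0.247 ] w -0.0001 F [-3.7 -1.4  3.4]
j [ 0.1486  0.1415 -0.2735 -0.6241 -0.5045 -1.1192]
x [-0.7659 -0.0074 -0.643 ] y [-0.2461  0.9272  0.2825] z [ 0.5941  0.3745 -0.7119]
[ 0.6427 -0.2826  0.7121]
```

View pics/ab_w.png

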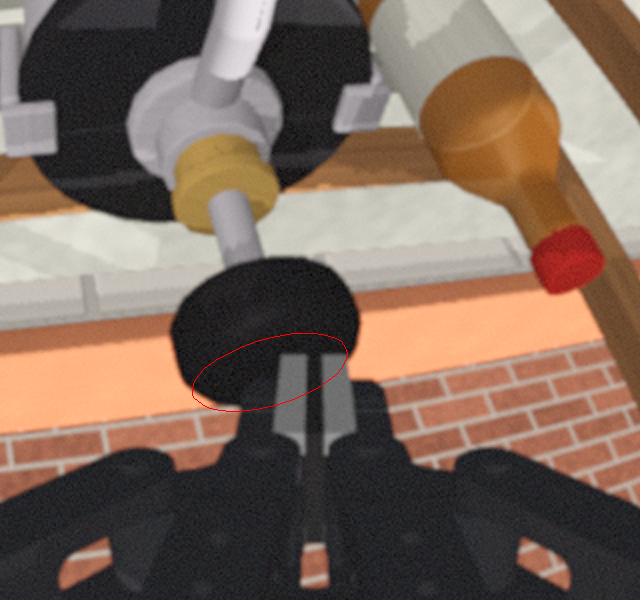

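```bash
python3 -m pendant '[[0.19,-0.08,0.21,0,1],[0.39,-0.17,0.43,0,1],[0.58,-0.25,0.64,0,1],[0.77,-0.34,0.85,0,1],[0.96,-0.42,1.07,0,1]]' >/dev/null; python3 -c "
from h import *
rep()
W=snapshot('wrist');wover(W,[],'ac_w',2,(160,100,480,400))
s,M=st();print(M.T@np.array([0,0,-.01])*100)"
```

```text
t 45.8 tcp [0.6973 0.0504 0.2322] w -0.0 F [-3.3 -1.1  7.6]
j [ 0.1402  0.1588 -0.2793 -0.6581 -0.4898 -1.0765]
x [-0.7654 -0.0073 -0.6436] y [-0.2462  0.9272  0.2823] z [ 0.5946  0.3745 -0.7114]
[ 0.6432 -0.2824  0.7117]
```

View pics/ac_w.png

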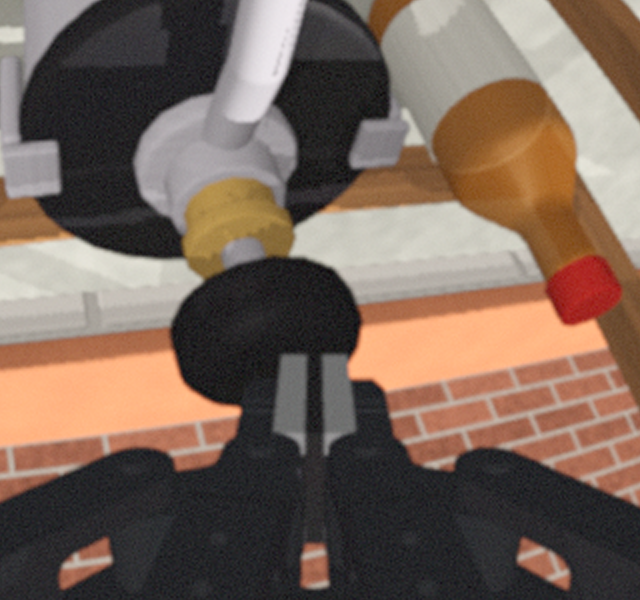

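```bash
python3 -m pendant '[[0.13,-0.06,0.14,0,1],[0.26,-0.11,0.28,0,1],[0.32,-0.14,0.36,0,1]]' | grep -E "time|force|tcp";  python3 -m pendant '[[0.1,-0.04,0.11,0,1],[0.19,-0.08,0.21,0,1]]' | grep -E "time|force|tcp"
```

```text
time: 46.22
tcp_pos: [0.6973, 0.0504, 0.2272]
ft_force: [-5.0, -1.7, 8.0]
time: 46.48
tcp_pos: [0.6975, 0.0504, 0.225]
ft_force: [-5.8, -1.1, 8.1]
```

```bash
python3 -m pendant '[[0.1,-0.04,0.11,0,1],[0.19,-0.08,0.21,0,1]]' | grep -E "time|force|tcp"
```

```text
time: 46.72
tcp_pos: [0.6977, 0.0504, 0.2229]
ft_force: [-6.2, -0.5, 8.4]
```

```bash
python3 -m pendant '[[0.13,-0.03,0.09,0,1],[0.22,-0.07,0.18,0,1]]' | grep -E "time|force|tcp"; python3 -c "
from h import *
W=snapshot('wrist');wover(W,[],'ad_w',2,(160,100,480,400))"
```

```text
time: 46.98
tcp_pos: [0.6977, 0.0504, 0.221]
ft_force: [-4.3, -1.1, 9.2]
```

View pics/ad_w.png

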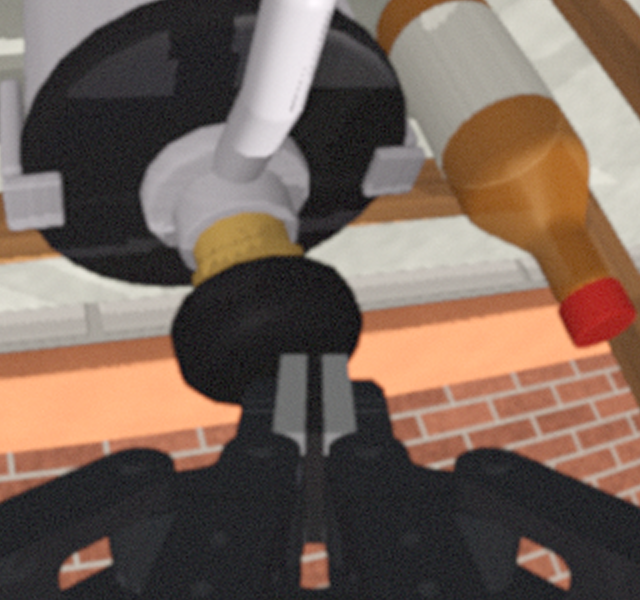

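```bash
for i in 1 2; do python3 -m pendant '[[0.06,-0.03,0.07,0,1],[0.13,-0.05,0.13,0,1]]' | grep -E "time|force|tcp"; done
```

```text
time: 47.28
tcp_pos: [0.6979, 0.0504, 0.2199]
ft_force: [-5.0, 0.2, 8.8]
time: 47.52
tcp_pos: [0.6981, 0.0504, 0.219]
ft_force: [-5.3, -0.9, 9.1]
```

```bash
for i in 1 2; do python3 -m pendant '[[0.1,-0.04,0.1,0,1],[0.19,-0.07,0.18,0,1]]' | grep -E "time|force|tcp"; done
```

```text
time: 47.78
tcp_pos: [0.6984, 0.0504, 0.2175]
ft_force: [-6.1, -1.4, 10.1]
time: 48.02
tcp_pos: [0.699, 0.0504, 0.2169]
ft_force: [-11.2, -1.4, 16.7]
```

```bash
python3 -m pendant '[[0.14,-0.03,0.08,0,1],[0.27,-0.06,0.15,0,1]]' | grep -E "time|force|tcp"
```

```text
time: 48.28
tcp_pos: [0.6993, 0.0503, 0.2168]
ft_force: [-10.1, -1.8, 19.2]
```

```bash
python3 -m pendant '[[0.2,-0.08,0.18,0,1],[0.4,-0.14,0.36,0,1],[0.4,-0.14,0.36,0,1],[0.4,-0.14,0.36,0,1]]' | grep -E "time|force|tcp"; python3 -c "
from h import *
W=snapshot('wrist');wover(W,[],'ae_w',2,(160,100,480,400))"
```

```text
time: 48.78
tcp_pos: [0.7007, 0.0502, 0.2165]
ft_force: [-14.0, -2.5, 25.2]
```

View pics/ae_w.png

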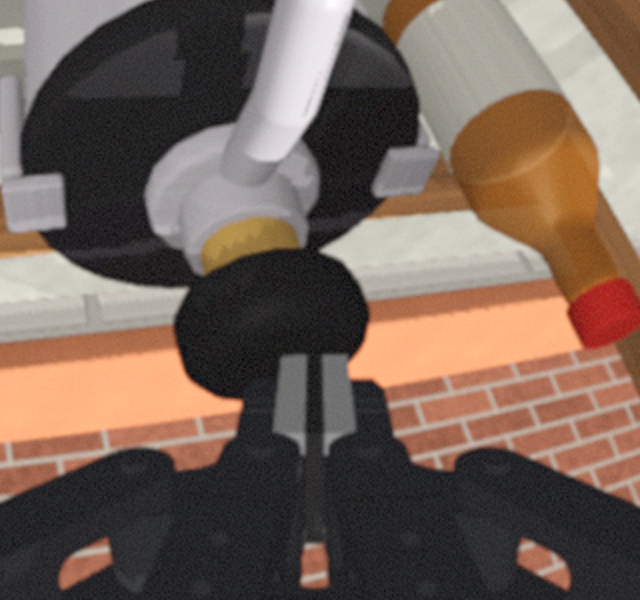

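```bash
python3 -m pendant '[[-0.32,0.14,-0.36,0,1],[-0.49,0.33,-0.83,0,1],[-0.66,0.52,-1.31,0,1],[-0.83,0.71,-1.78,0,1],[-1,0.9,-2.26,0,1],[-1.16,1.09,-2.73,0,1],[-1.27,1.25,-3.13,0,1],[-1.37,1.42,-3.6,0,1],[-1.37,1.42,-5,0,1],[-1.37,1.42,-8,0,1]]' | grep -E "time|force|tcp"; python3 -m pendant '[[0,0,-3,0,1],[0,0,-6,0,1],[0,0,-9,0,1],[0,0,-9,0,1]]' | grep -E "time|force|tcp"; python3 -c "
from h import *
W=snapshot('wrist');wover(W,[circ(.704,.0475,.234,.017)],'af_w')
S=snapshot('scene');cv2.imwrite('pics/af_s.png',S['img']);T=snapshot('top');cv2.imwrite('pics/af_t.png',T['img'])"
```

```text
time: 50.08
tcp_pos: [0.657, 0.0332, 0.2838]
ft_force: [0.9, 0.2, 0.6]
time: 50.58
tcp_pos: [0.6012, -0.0015, 0.3493]
ft_force: [0.4, 0.5, -0.7]
```

View pics/af_w.png

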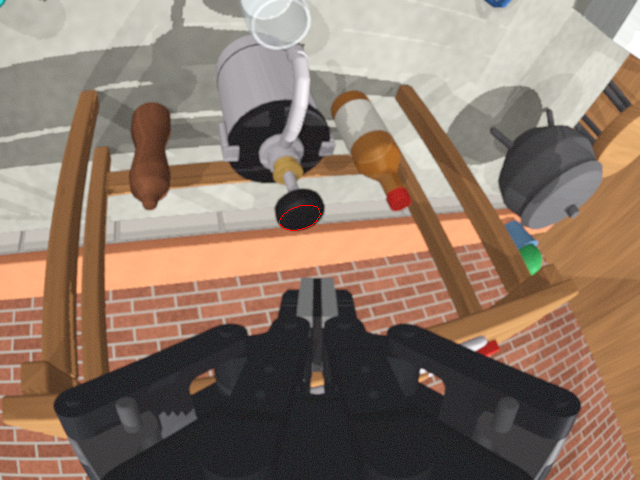

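View pics/af_s.png

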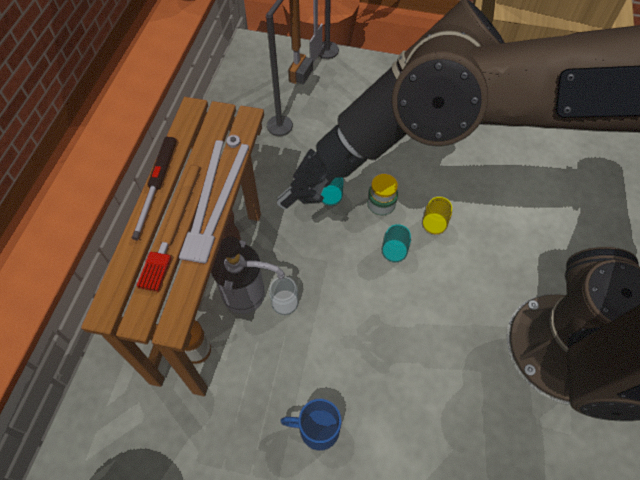

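View pics/af_t.png

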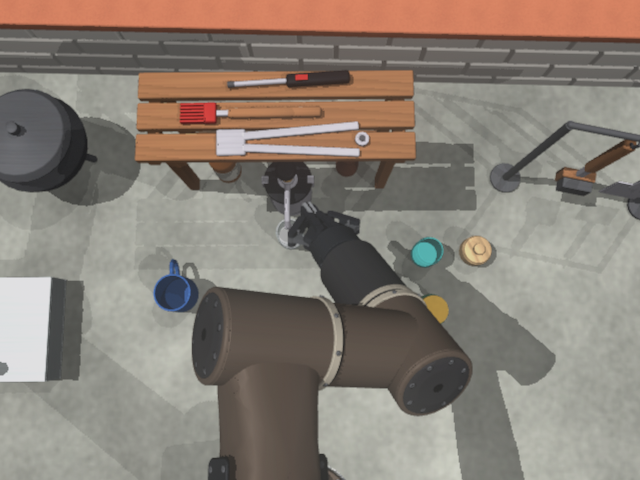

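```bash
python3 -m pendant '[[0,0,-4,0,1],[0,0,-4,0,1],[0,0,-4,0,1],[0,0,-4,0,1]]' | grep -E "time|force|tcp"; python3 -c "
from h import *
S=snapshot('scene');crop(S,360,150,420,230,8,[circ(.447,-.2665,.086,.031),circ(.447,-.2665,.05,.036)],'ag_s')
print(bot.hand_in())"
```

```text
time: 51.22
tcp_pos: [0.5774, -0.0152, 0.3722]
ft_force: [-0.2, -0.0, -0.9]
the job is handed in; nothing more can be done
None
```

View pics/ag_s.png

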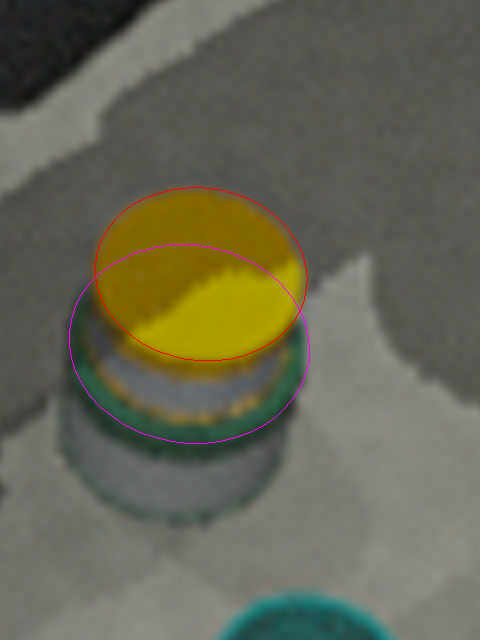

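The job is done and handed in at 51.2 s, within the 72 s limit; no verdict was reported.

**What I did:** I set the small tin aside, took the jar out, and put the small tin back on the big tin. I then leaned the tool by about 45°, stood the jar under the spout and released it. Only after that did I press the knob, in small steps, with the closed fingertips.

**Stroke:** The stop came after roughly 33 mm of travel. I held the knob there at about 25 N of vertical force with no further travel, plus about 14 N sideways. I then let it come up.

**Last checks:**
- **Knob:** it is back fully up in the wrist picture.
- **Jar:** it stands upright with its axis within about 3 mm of the spout tip.
- **Small tin:** it sits squarely on the big tin, within 1–2 mm.
- **Bystanders and tools:** they look unmoved in the scene and top pictures.
- **Robot:** it is clear, with about 0 N at the wrist.

**Did not fully agree:**
- **Joint 3:** it read up to 1.2516 against the stated 1.25 limit. This was while I pushed past the arm's reach to lean the tool, since a move cannot command a lean. I took it as rounding or noise and cannot confirm that.
- **Cameras:** the wrist camera at first placed the jar and pump 5–10 mm off in y from the other cameras. I went by the fixed cameras and the position at which the jaws released the jar.

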